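Show the red setting die to the inspection camera

ROBOT

A 6-joint arm with a two-finger parallel gripper is mounted at the origin on a cart in front of the work surface, level with it; the furniture and walls round the work are solid. World frame = base frame: x ahead of the robot, y to its left, z up, the work surface at z = 0. Lengths are in m, angles in rad, forces in N, time in s.
With the tool pointing down it reaches from about 0.35 to 0.875 m from the base axis. Payload 4.2 kg.
Tool frame: the origin (TCP) lies midway between the tips of the shut fingers; the grasp point (between the pads) lies 19 mm behind it; z points along the fingers, y is the line along which they close (so a half turn about z gives the same grasp; the last joint's range is limited). The gripper opens to 85 mm and grips with 20 to 120 N. Pads are 22 mm wide; open, the fingers measure 114 mm over their backs; the gripper's body (76 mm by 85 mm) begins 54 mm behind the grasp point. The pads swing forward as they close: fully open they stand 13 mm farther back than shut.
Start: joints at [1.438, 0.385, 0.008, 0, -1.194, -0.259], TCP at [0.239, 0.578, 0.231] pointing down, gripper open.
Joint ranges: [-3.14, 3.14], [-1.21, 2.06], [-1.07, 1.41], [-3.16, 2.05], [-2.99, -0.16], [-3.1, 3.1]. Speed limits (rad/s): [2.79, 2.79, 3.14, 3.14, 3.14, 3.14].

INTERFACE

Orientations are given as a unit quaternion [x, y, z, w].
In Python, from cell import * gives the robot as it stands. The module is installed in compiled form; this text tells all that it offers.
- The arm moves only by the shell command python3 -m pendant 'ROWS' [FORCE]. ROWS is JSON, a list of rows, each a list of 7 numbers: the shift along the tool's x, y, z normalised to -1 to 1, where 1 is 60 mm, then the turn, a rotation vector about the tool's x, y, z normalised to -1 to 1, where 1 is 0.08 rad, then the opening, from 0 (shut) to 1 (fully open). In form: [[x, y, z, wx, wy, wz, hand], ...]. A call has 1 to 8 rows; each row shifts and turns the commanded pose from where the row before left it, along the tool's axes as they then stand; what a row does not reach is not made up. A row lasts 1/8 s, in which the tool goes at most 62.5 mm and 10.7 degrees, less where a joint would pass 70% of its speed; a pose out of reach is approached as far as the arm can. A call with a number of a shift or a turn outside -1 to 1 is refused whole. A call with a gripper value outside its range is refused whole. The fingers move at their own pace and stop on an object; FORCE is the grip in N (left out, the last holds). Time passes only in rows, so rows that do not move let the fingers close. It gives the time, the measured TCP pose, the force, the opening and the grip force at its end, in the units of the state.
- read_state(): the state, without advancing time (a new reading comes with each control period).
- get_image(name): name is "scene" or "top" or "wrist"; returns a dict with "color" (480x640x3 uint8, red, green, blue), "z_map" (480x640 float32, m along the optical axis (not along the pixel's ray), 0 where there is no reading), "K" (3x3 intrinsics, pixels), "distortion" ([k1, k2, p1, p2, k3] as OpenCV has them; the pictures are not rectified), "R" (3x3) and "t" (3): a world point X has camera coordinates R X + t. Camera axes: x right, y down, z forward; pixel columns grow to the right and rows downward; lengths in m; the calibration is good to about 2 mm. A picture is of the moment at which its call begins.
- close_job(): hands the job in; it is judged then, once.
The state is a dict: "clock": time; "q": joint angles; "dq": joint speeds; "effort": joint torques, N m; "eef_pos": TCP position; "tcp_rot": TCP orientation; "contact_force": force on the tool from outside, world axes, zero at the start; "moment": the same for the moment, N m; "width": opening from 0.0 (shut) to 1.0 (fully open); "grip_force": force on a finger pad.
Only numpy, scipy, OpenCV 4.12 (cv2) and the standard library are available. Lean on these libraries where they do the work, as an engineer would, in place of code of your own. Each camera call takes 0.05 s, during which the arm holds its last target. There are 200 camera calls.

TASK

The red-banded setting die of the snap press is to be checked under the inspection camera. Stand the glue bottle that someone left on the camera's base plate upright on the table top, flip the rack's wire bail right back off the dies, then lift the red-banded die out of the rack and hold it up in front of the lens: on the lens axis, level, its brass working face looking square into the lens from 10 cm away. Finish while still holding it there, steady and in the gripper alone; do not set it down or drop it, do not knock the camera, and leave the other two dies, the snap card, the pattern weight and the thread spool where they are.

Things in the scene. Friction and masses are not known exactly. Their poses are not given: they have to be found in the camera images.
- camera: Dark inspection camera on a column stand, fixed. Origin on the table (z = 0), z up; it looks level along its own -x. Grey base plate 8 mm thick, x = -140..110, y = -75..75 mm, white circle on it at x = -50, y = 0. Lens axis at y = 0, z = 125 mm. Front of lens hood (39 mm across) at x = 3, of ring light (60 mm across) at x = 12 mm; body and column reach back to x = 105, up to z = 190 mm.
- lens (a point): Centre of the front of the camera's lens hood, 125 mm above the table; axes as the camera's (the camera looks along -x). The die's working face belongs 100 mm in front of this point: at x = -100, y = 0, z = 0 mm in these axes.
- glue: White fabric-glue bottle with a green cap, standing on the camera's base plate near the white circle. Origin at the centre of its underside, z up. Round body 40 mm across up to 92 mm, nozzle 20 mm across up to 122 mm, 60 g.
- rack: Wooden die rack, fixed. Origin on the table below the middle notch, z up. Board 124 x 244 x 10 mm; two rails along its y, at x = -30..-20 and 20..30 mm, 38 mm high, 40 mm free between them. V notches at y = -66, 0 and 66 mm: a die lies across both rails, its axis along the rack's x at z = 40 mm, working face to -x.
- bail (a joint): Angle of the wire bail over the dies: 0 = shut, its 6 mm crossbar (along the rack's y at x = 0, z = 56 mm) 2 mm above the dies; grows as it is lifted and flipped back towards the rack's +x, stop at 2.5 rad (then nothing of it above z = 95 mm). Turns freely, 60 g; falls shut below about 1.3, open above about 1.55 rad.
- bail_hinge (a point): A point on the bail's hinge axis, which runs along the rack's y axis: at x = +42, y = 0, z = 56 mm of the rack.
- bail_knob (a point): Centre of the black ball knob, 18 mm across, that stands on the middle of the bail's crossbar, 21 mm above it when shut (rack x = 0, y = 0, z = 77 mm). To flip the bail, pinch the ball and carry it in an arc of 47 mm radius round the hinge; a level push only jams it.
- die_red: Steel setting die with a red band, 92 mm long, 200 g, in one of the notches. Origin on its axis; own x along the axis (y, z turn with it). Body 22 mm across from x = -39 (red band: x = -39..-31) to 31 mm; brass nose 17 mm across, its hollow working face at x = -48 mm; shank 12 mm across, end at x = 44 mm. Grip across the body at the origin, between the rails.
- face_red (a point): Centre of the red-banded die's working face, at x = -48 mm of the die.
- die_blue: The same die with a blue band, in another notch: leave it.
- die_yellow: The same die with a yellow band, in another notch: leave it.
- snap_card: Card of press snaps, 61 x 79 x 7 mm, lying beyond the camera stand: leave it. Origin at the centre of its underside.
- weight: Round cast aluminium pattern weight, 66 mm across, 24 mm high, beyond the camera stand: leave it. Origin at the centre of its underside.
- spool: Spool of dark blue thread, 34 mm across, 50 mm high, standing left of the weight and nearer to the rack: leave it. Origin at the centre of its underside.
Things that resemble listed ones, but are neither listed nor needed, are in the scene too. What is shaped like the die_red but turquoise is not meant. There is more than one size of the glue; the one meant has the size given above.

How it is judged:
On the way, in this order (a step that is already met when the one before it is completed fails the run):
1. the glue bottle stands upright and let go on the table, off the base plate (height (world z) of glue between -0.01 and 0.005 m and angle between glue's own z axis and vertical below 0.12 rad and linear speed of glue below 0.03 m/s and contact force between the fingers and glue below 0.2 N), for 0.2 s.
2. the bail is flipped back and the red-banded die is lifted clear of the rack (value of joint bail above 1.6 rad and height (world z) of die_red above 0.085 m and contact force between the fingers and die_red above 1 N), for 0.2 s.
At the end, for the whole second after the job is handed in: Die held still in the gripper alone, face 100 +-18 mm before the lens, within 12 mm of its axis, pointing at it within 10 deg; glue bottle upright on the table, let go; bail back (over 1.6 rad); other dies moved under 15 mm, card, weight and spool under 30 mm (all of step 1 and distance of each of die_blue, die_yellow from where it was at the start of the episode below 0.015 m and distance of each of snap_card, weight, spool from where it was at the start of the episode below 0.03 m and value of joint bail above 1.6 rad and x of face_red in the frame of lens between -0.118 and -0.082 m and y of face_red in the frame of lens between -0.012 and 0.012 m and z of face_red in the frame of lens between -0.012 and 0.012 m and x of die_red in the frame of lens below -0.13 m and angle between the x axis of die_red and the x axis of camera, either way round below 0.175 rad and height (world z) of die_red above 0.09 m and linear speed of die_red below 0.02 m/s and angular speed of die_red below 0.2 rad/s and contact force between the fingers and die_red above 1 N and contact force between each of camera, rack and die_red below 0.1 N); the arm keeps its last pose, push and grip.
It fails at once if the glue bottle is tipped over (angle between glue's own z axis and vertical above 0.6 rad).
It fails at once if the red-banded die is dropped or laid on the table (height (world z) of die_red below 0.025 m).
It fails at once if the camera is knocked (contact force between any of the arm, the fingers and camera above 12 N or contact force between die_red and camera above 5 N).
It fails at once if another die is taken out or pushed about (distance of any of die_blue, die_yellow from where it was at the start of the episode above 0.025 m).
It also fails if it takes over 64 s, if anything falls off the work surface, if the arm or the gripper's body presses on something with over 40 N, if the wrist force passes 120 N, or if a joint passes its speed limit or range.

## Working session

There is one attempt and no reset: what is moved stays moved. The work goes in short steps, Python scripts to look and compute and a shell command to move; the robot and the scene stay as the last step left them, time stands still between calls to the robot, and variables do not carry over. Pictures are saved under pics/ and viewed, at most 10 in all, crops included, and the job is handed in when it is done.

```bash
mkdir -p pics; cat > h.py <<'E'
from cell import *
import numpy as np, cv2, pickle
from scipy.spatial.transform import Rotation as Rn
def snap(n):
    d=get_image(n); return d
def cloud(d):
    K=np.array(d["K"]);D=np.array(d["distortion"]);z=d["z_map"]
    v,u=np.mgrid[0:480,0:640]
    p=cv2.undistortPoints(np.stack([u,v],-1).reshape(-1,1,2).astype(float),K,D).reshape(480,640,2)
    c=np.dstack([p*z[...,None],z])
    w=(c.reshape(-1,3)-np.array(d["t"]))@np.array(d["R"])
    w=w.reshape(480,640,3); w[z==0]=np.nan
    return w
def rows(target,q=None):
    "total shift in tool units and rotvec units to reach target pos (and quat)"
    s=read_state();R=Rn.from_quat(s["tcp_rot"])
    sh=R.inv().apply(np.array(target)-s["eef_pos"])/0.06
    rv=np.zeros(3) if q is None else (R.inv()*q).as_rotvec()/0.08
    return sh.round(3),rv.round(3)
E
python3 - <<'E'
from h import *
for n in["scene","top","wrist"]:
    d=snap(n);d["W"]=cloud(d);pickle.dump(d,open(n+"0.pkl","wb"))
    cv2.imwrite(f"pics/{n}0.png",d["color"][...,::-1])
s=read_state();print(s)
E
```

```text
{'clock': 0.15, 'q': array([ 1.43761413e+00,  3.85400968e-01,  6.97356861e-03, -3.21626283e-04,
       -1.19400593e+00, -2.58593929e-01]), 'dq': array([-0.00114518, -0.00166461,  0.00340265,  0.00186661,  0.00039432,
       -0.00176792]), 'effort': array([-2.32332932e-04, -3.92678297e+01,  1.88582253e+01,  4.18854028e+00,
       -3.40295315e-03,  2.29752271e-07]), 'eef_pos': array([0.23847627, 0.57725826, 0.23047792]), 'tcp_rot': array([ 9.80863325e-01, -1.94695779e-01, -9.78987187e-05,  8.26259390e-04]), 'contact_force': array([0.01023723, 0.04419475, 0.19647206]), 'moment': array([-0.02652348,  0.01474455, -0.02268102]), 'grip_force': 0.0, 'width': 0.9960906341873924}
```

View pics/scene0.png

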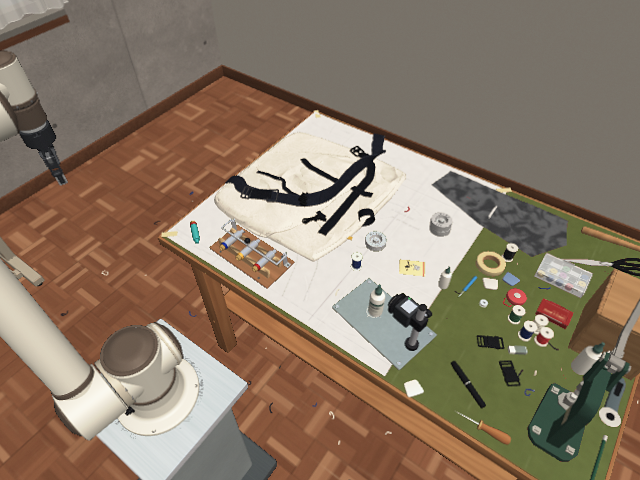

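View pics/top0.png

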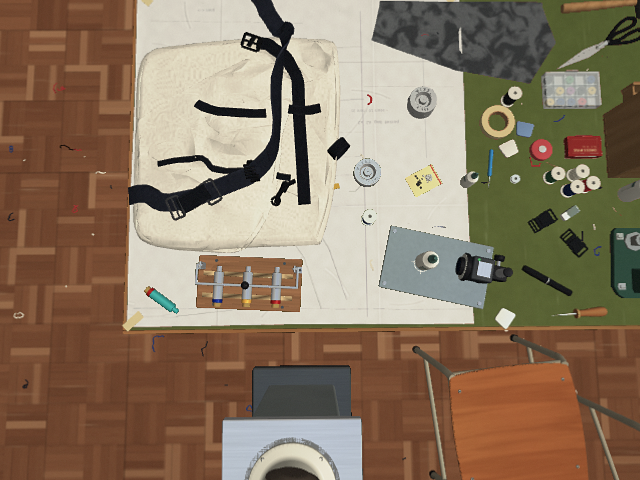

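```bash
python3 - <<'E'
from h import *
d=pickle.load(open("top0.pkl","rb"));im=d["color"][...,::-1]
a=cv2.resize(im[245:325,185:315],None,fx=4,fy=4,interpolation=2)
b=cv2.resize(im[215:315,370:520],None,fx=3.46,fy=3.46,interpolation=2)
a=cv2.copyMakeBorder(a,0,0,0,520-a.shape[1] if a.shape[1]<520 else 0,cv2.BORDER_CONSTANT)
w=max(a.shape[1],b.shape[1]);f=lambda x:cv2.copyMakeBorder(x,0,0,0,w-x.shape[1],cv2.BORDER_CONSTANT)
o=np.vstack([f(a),f(b)])[:600];print(o.shape,a.shape,b.shape);cv2.imwrite("pics/crop1.png",o)
W=d["W"]
def p(u,v): return W[v-1:v+2,u-1:u+2].reshape(-1,3)
for u,v in[(217,299),(247,301),(276,300),(245,285),(428,258),(432,256),(400,240),(471,179),(471,272),(369,217),(367,172),(423,180),(275,285),(247,285),(220,285)]:
    print((u,v),np.nanmedian(p(u,v),0).round(3))
# base plate mask, low z and colour
z=W[...,2]
hsv=cv2.cvtColor(d["color"],cv2.COLOR_RGB2HSV)
print(hsv[240,400],hsv[290,440],d["color"][240,400],d["color"][262,210], d["color"][230,350])
E
```

```text
(600, 520, 3) (320, 520, 3) (346, 519, 3)
(217, 299) [0.424 0.162 0.048]
(247, 301) [0.419 0.095 0.048]
(276, 300) [0.421 0.03  0.048]
(245, 285) [0.454 0.095 0.083]
(428, 258) [ 0.509 -0.304  0.102]
(432, 256) [ 0.512 -0.308  0.114]
(400, 240) [ 0.559 -0.261  0.007]
(471, 179) [ 0.692 -0.418  0.058]
(471, 272) [ 0.476 -0.381  0.148]
(369, 217) [ 0.611 -0.186  0.031]
(367, 172) [ 0.72  -0.184  0.022]
(423, 180) [ 0.705 -0.321  0.001]
(275, 285) [0.454 0.032 0.055]
(247, 285) [0.454 0.091 0.082]
(220, 285) [0.455 0.155 0.057]
[ 90  21 148] [ 94  23 154] [136 148 148] [151 106  71] [221 218 205]
```

View pics/crop1.png

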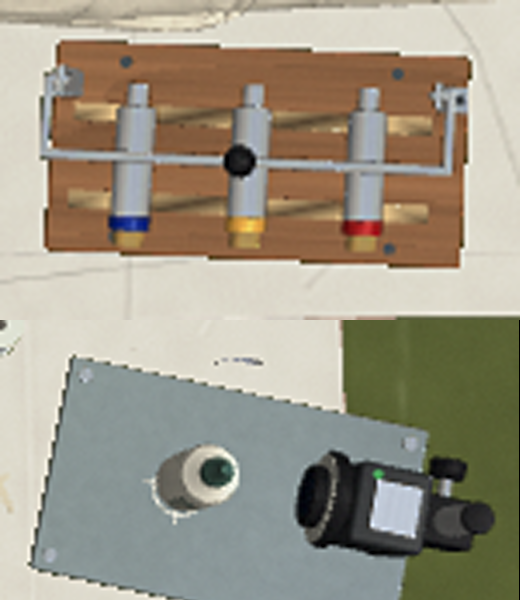

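```bash
cat > fit.py <<'E'
from h import *
def rect(W,m):
    m=cv2.morphologyEx(m.astype(np.uint8),cv2.MORPH_OPEN,np.ones((3,3)))
    n,l,st,_=cv2.connectedComponentsWithStats(m)
    k=1+np.argmax(st[1:,4]);P=W[l==k][:,:2]
    return cv2.minAreaRect((P*1000).astype(np.float32)),len(P)
E
python3 - <<'E'
from fit import *
for n in["top","scene"]:
    d=pickle.load(open(n+"0.pkl","rb"));W=d["W"];c=d["color"].astype(int);z=W[...,2]
    X,Y=W[...,0],W[...,1]
    pl=(c[...,0]<c[...,2]+3)&(c[...,0]>110)&(c[...,0]<175)&(abs(z-.008)<.008)&(Y<-.15)&(Y>-.5)&(X<.65)&(X>.35)
    print(n,"plate",rect(W,pl))
    rk=(c[...,0]>c[...,2]+35)&(z<.025)&(z>.0)&(Y>-.1)&(Y<.3)&(X>.36)&(X<.56)
    print("rack",rect(W,rk))
    b=(z>.03)&(z<.13)&(abs(X-.51)<.06)&(abs(Y+.305)<.055)
    P=W[b]
    for lo,hi in[(.03,.08),(.08,.096),(.096,.11),(.11,.13)]:
        q=P[(P[:,2]>lo)&(P[:,2]<hi)]
        if len(q)>4:print(lo,len(q),q.mean(0).round(3),q.min(0).round(3),q.max(0).round(3), cv2.minEnclosingCircle((q[:,:2]*1000).astype(np.float32)))
    k=(c.max(-1)<70)&(abs(X-.45)<.05)&(abs(Y-.095)<.04)&(z>.06)
    q=W[k];print("knob",len(q),q.mean(0).round(4),q.max(0))
    # metal dies & bands
    for nm,mm in(("red",(c[...,0]>120)&(c[...,1]<60)),("blue",(c[...,2]>c[...,0]+50)),("yel",(c[...,0]>180)&(c[...,2]<90)&(c[...,1]>120))):
        q=W[mm&(z>.03)&(z<.06)&(abs(X-.42)<.04)&(Y>-.05)&(Y<.22)];print(nm,len(q),q.mean(0).round(4) if len(q) else "")
    # camera upper body
    q=W[(z>.1)&(z<.2)&(Y<-.34)&(Y>-.5)&(X>.4)&(X<.55)];print("cam",len(q),q.min(0).round(3),q.max(0).round(3),cv2.minAreaRect((q[:,:2]*1000).astype(np.float32)))
E
```

```text
top plate (((495.5701599121094, -344.28436279296875), (247.19882202148438, 148.51730346679688), 77.3516845703125), 5235)
rack (((490.8343505859375, 94.90475463867188), (243.14517211914062, 63.86846923828125), 86.9888916015625), 1471)
0.03 93 [ 0.503 -0.298  0.058] [ 0.487 -0.322  0.03 ] [ 0.526 -0.292  0.08 ] ((507.0947265625, -311.2578430175781), 19.951555252075195)
0.08 168 [ 0.506 -0.308  0.087] [ 0.488 -0.329  0.08 ] [ 0.526 -0.293  0.094] ((507.05908203125, -310.96240234375), 19.149808883666992)
0.096 32 [ 0.507 -0.309  0.106] [ 0.499 -0.322  0.098] [ 0.517 -0.303  0.11 ] ((507.22320556640625, -312.4163513183594), 9.945533752441406)
0.11 57 [ 0.498 -0.329  0.12 ] [ 0.473 -0.36   0.11 ] [ 0.514 -0.305  0.13 ] ((492.32659912109375, -333.4830322265625), 32.99140930175781)
knob 49 [0.4549 0.0965 0.0823] [0.46321686 0.10401593 0.08769572]
red 25 [0.4173 0.0304 0.0474]
blue 32 [0.4211 0.1625 0.0476]
yel 23 [0.4199 0.0963 0.0475]
cam 1269 [ 0.454 -0.457  0.103] [ 0.517 -0.357  0.193] ((484.7139892578125, -407.08837890625), (98.69901275634766, 60.31555938720703), 85.6993637084961)
scene
[... 399 characters left out ...]
 [ 0.484 -0.331  0.08 ] [ 0.523 -0.294  0.096] ((504.0292663574219, -312.19873046875), 19.847152709960938)
0.096 22 [ 0.5   -0.314  0.105] [ 0.495 -0.321  0.097] [ 0.51  -0.303  0.11 ] ((503.3385314941406, -312.0697021484375), 8.694731712341309)
0.11 38 [ 0.499 -0.317  0.118] [ 0.471 -0.359  0.11 ] [ 0.511 -0.304  0.13 ] ((488.24713134765625, -331.4490966796875), 32.28192138671875)
knob 26 [0.4508 0.0956 0.0822] [0.45890246 0.1040115  0.08679568]
red 13 [0.4151 0.0287 0.0488]
blue 17 [0.4196 0.161  0.0476]
yel 23 [0.4134 0.098  0.0457]
cam 1053 [ 0.45  -0.459  0.101] [ 0.511 -0.357  0.195] ((480.34417724609375, -407.72796630859375), (101.65843200683594, 60.23200988769531), 88.37608337402344)
```

```bash
cat >> h.py <<'E'
def quat(xyaw,tilt=0):
    "tool x at world yaw xyaw (deg), tool z down, leaned by tilt (deg) so tool z gains +tool-x component"
    return Rn.from_euler('z',xyaw,degrees=True)*Rn.from_euler('x',180,degrees=True)*Rn.from_euler('y',tilt,degrees=True)
def plan(grasp,Q,n,off=0.021):
    s=read_state();R=Rn.from_quat(s["tcp_rot"]);p=np.array(s["eef_pos"])
    tgt=np.array(grasp)+off*Q.apply([0,0,1]);rv=(R.inv()*Q).as_rotvec()
    print("clk",round(s["clock"],2),"pos",p.round(4),"tgt",tgt.round(4),"F",np.round(s["contact_force"],1),"w",round(s["width"],3),"g",round(s["grip_force"],1))
    for k in range(n):
        Rk=R*Rn.from_rotvec(rv*k/n)
        sh=Rk.inv().apply((tgt-p)/n)/0.06
        print("[%s]"%",".join("%.2f"%x for x in np.r_[sh,rv/n/0.08]))
GL=[0.505,-0.312]; CY=-102.95
E
python3 - <<'E'
from h import *
Q=quat(CY,15);print(Q.apply([0,0,1]),Q.apply([1,0,0]))
plan([*GL,.225],Q,22)
E
```

```text
[-0.05800152 -0.25223624 -0.96592583] [-0.21646463 -0.94135847  0.25881905]
clk 0.15 pos [0.2385 0.5773 0.2305] tgt [ 0.5038 -0.3173  0.2047] F [0.  0.  0.2] w 0.996 g 0.0
[0.44,0.55,0.02,-0.10,0.12,0.79]
[0.48,0.52,0.03,-0.10,0.12,0.79]
[0.51,0.49,0.04,-0.10,0.12,0.79]
[0.54,0.45,0.05,-0.10,0.12,0.79]
[0.57,0.42,0.06,-0.10,0.12,0.79]
[0.59,0.38,0.07,-0.10,0.12,0.79]
[0.61,0.34,0.07,-0.10,0.12,0.79]
[0.63,0.30,0.08,-0.10,0.12,0.79]
[0.65,0.26,0.09,-0.10,0.12,0.79]
[0.66,0.22,0.10,-0.10,0.12,0.79]
[0.68,0.18,0.11,-0.10,0.12,0.79]
[0.69,0.13,0.12,-0.10,0.12,0.79]
[0.69,0.09,0.12,-0.10,0.12,0.79]
[0.69,0.04,0.13,-0.10,0.12,0.79]
[0.69,-0.00,0.14,-0.10,0.12,0.79]
[0.69,-0.05,0.15,-0.10,0.12,0.79]
[0.68,-0.09,0.15,-0.10,0.12,0.79]
[0.68,-0.14,0.16,-0.10,0.12,0.79]
[0.66,-0.18,0.16,-0.10,0.12,0.79]
[0.65,-0.23,0.17,-0.10,0.12,0.79]
[0.63,-0.27,0.17,-0.10,0.12,0.79]
[0.61,-0.31,0.17,-0.10,0.12,0.79]
```

```bash
python3 -m pendant '[[0.44,0.55,0,-0.1,0.12,0.8,1],[0.48,0.52,0,-0.1,0.12,0.8,1],[0.51,0.49,0,-0.1,0.12,0.8,1],[0.54,0.45,0.05,-0.1,0.12,0.8,1],[0.57,0.42,0.05,-0.1,0.12,0.8,1],[0.59,0.38,0.05,-0.1,0.12,0.8,1],[0.61,0.34,0.05,-0.1,0.12,0.8,1],[0.63,0.3,0.08,-0.1,0.12,0.8,1]]'
python3 -m pendant '[[0.65,0.26,0.09,-0.1,0.12,0.8,1],[0.66,0.22,0.1,-0.1,0.12,0.8,1],[0.68,0.18,0.1,-0.1,0.12,0.8,1],[0.69,0.13,0.1,-0.1,0.12,0.8,1],[0.69,0.09,0.1,-0.1,0.12,0.8,1],[0.69,0.04,0.1,-0.1,0.12,0.8,1]]'
python3 - <<'E'
from h import *
plan([*GL,.225],quat(CY,15),8)
E
```

```text
clock: 1.15
eef_pos: [0.3346, 0.2518, 0.2291]
tcp_rot: [0.898, -0.437, 0.031, 0.039]
contact_force: [-0.3, 0.4, -0.5]
width: 0.999
grip_force: 0.0
clock: 1.9
eef_pos: [0.4051, 0.0081, 0.2259]
tcp_rot: [0.796, -0.6, 0.053, 0.066]
contact_force: [0.0, 0.6, 0.2]
width: 1.0
grip_force: 0.0
clk 1.9 pos [0.4051 0.0081 0.2259] tgt [ 0.5038 -0.3173  0.2047] F [0.  0.6 0.2] w 1.0 g 0.0
[0.69,-0.02,0.16,-0.10,0.13,0.78]
[0.69,-0.06,0.17,-0.10,0.13,0.78]
[0.68,-0.10,0.17,-0.10,0.13,0.78]
[0.67,-0.15,0.18,-0.10,0.13,0.78]
[0.66,-0.19,0.18,-0.10,0.13,0.78]
[0.64,-0.23,0.19,-0.10,0.13,0.78]
[0.63,-0.27,0.19,-0.10,0.13,0.78]
[0.61,-0.31,0.20,-0.10,0.13,0.78]
```

```bash
python3 -m pendant '[[0.69,-0.02,0.16,-0.1,0.13,0.78,1],[0.69,-0.06,0.17,-0.1,0.13,0.78,1],[0.68,-0.1,0.17,-0.1,0.13,0.78,1],[0.67,-0.15,0.18,-0.1,0.13,0.78,1],[0.66,-0.19,0.18,-0.1,0.13,0.78,1],[0.6,-0.23,0.18,-0.1,0.13,0.78,1],[0.4,-0.2,0.1,-0.1,0.13,0.78,1],[0,0,0,0,0,0,1]]'
python3 - <<'E'
from h import *
d=snap("wrist");cv2.imwrite("pics/w1.png",d["color"][...,::-1]);W=cloud(d);d["W"]=W;pickle.dump(d,open("w1.pkl","wb"))
plan([*GL,.225],quat(CY,15),4)
z=W[...,2];X,Y=W[...,0],W[...,1]
b=(z>.04)&(z<.135)&(abs(X-.505)<.05)&(abs(Y+.312)<.04)
for lo,hi in[(.04,.098),(.102,.135)]:
    q=W[b&(z>lo)&(z<hi)]
    if len(q)>4:print(len(q),q.min(0).round(4),q.max(0).round(4),cv2.minEnclosingCircle((q[:,:2]*1000).astype(np.float32)))
E
```

```text
clock: 2.9
eef_pos: [0.4892, -0.2587, 0.2086]
tcp_rot: [-0.642, 0.756, -0.077, -0.097]
contact_force: [0.2, -0.4, -0.1]
width: 0.997
grip_force: 0.0
clk 2.95 pos [ 0.4889 -0.2579  0.2088] tgt [ 0.5038 -0.3173  0.2047] F [-0.4  0.4 -0.1] w 1.001 g 0.0
[0.22,-0.10,0.07,-0.03,0.04,0.20]
[0.22,-0.11,0.07,-0.03,0.04,0.20]
[0.22,-0.11,0.07,-0.03,0.04,0.20]
[0.22,-0.11,0.07,-0.03,0.04,0.20]
1829 [ 0.4863 -0.3316  0.0402] [ 0.5264 -0.2919  0.0976] ((506.439453125, -311.67254638671875), 20.191783905029297)
715 [ 0.497  -0.3211  0.102 ] [ 0.5158 -0.3022  0.1311] ((506.5118408203125, -311.7063903808594), 9.59200668334961)
```

View pics/w1.png

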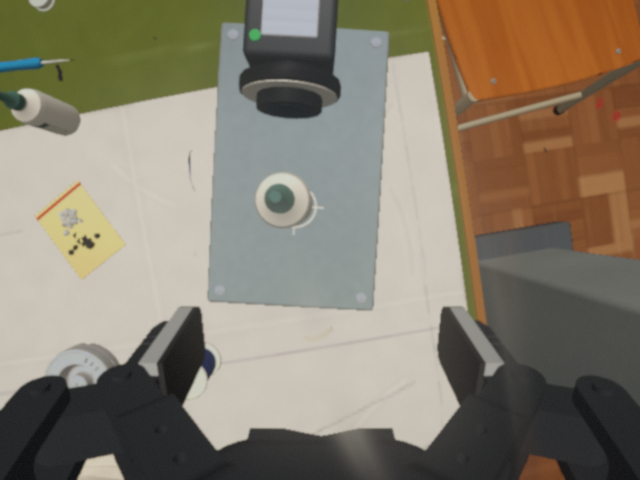

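```bash
sed -i 's/^GL=.*/GL=[0.5062,-0.3117]; CY=-102.95/' h.py; python3 - <<'E'
from fit import *
d=pickle.load(open("w1.pkl","rb"));W=d["W"];c=d["color"].astype(int);z=W[...,2];X,Y=W[...,0],W[...,1]
pl=(abs(z-.008)<.006)&(c[...,0]<c[...,2]+3)&(c[...,0]>100)&(c[...,0]<180)&(Y<-.15)&(Y>-.52)&(X<.65)&(X>.35)
print(rect(W,pl))
q=W[(z>.1)&(z<.15)&(Y<-.34)&(Y>-.38)&(X>.42)&(X<.56)]
print(len(q))
for y in np.arange(-.380,-.340,.004):
    s=q[abs(q[:,1]-y)<.002]
    if len(s)>3:print(round(y,3),len(s),s.min(0).round(3),s.max(0).round(3))
plan([*GL,.225],quat(CY,15),3)
plan([*GL,.088],quat(CY,15),8)
E
```

```text
(((494.3006591796875, -343.2822265625), (247.12608337402344, 147.40475463867188), 77.3580551147461), 35061)
3830
-0.38 320 [ 0.461 -0.38   0.121] [ 0.515 -0.378  0.15 ]
-0.376 338 [ 0.462 -0.378  0.115] [ 0.517 -0.374  0.15 ]
-0.372 534 [ 0.459 -0.374  0.111] [ 0.514 -0.37   0.15 ]
-0.368 634 [ 0.458 -0.37   0.125] [ 0.508 -0.366  0.15 ]
-0.364 1076 [ 0.459 -0.366  0.105] [ 0.509 -0.362  0.15 ]
-0.36 735 [ 0.471 -0.362  0.105] [ 0.5   -0.358  0.145]
-0.356 193 [ 0.472 -0.358  0.109] [ 0.483 -0.356  0.14 ]
clk 2.95 pos [ 0.4889 -0.2579  0.2088] tgt [ 0.505  -0.317   0.2047] F [-0.4  0.4 -0.1] w 1.001 g 0.0
[0.29,-0.14,0.10,-0.04,0.05,0.26]
[0.29,-0.15,0.10,-0.04,0.05,0.26]
[0.29,-0.15,0.10,-0.04,0.05,0.26]
clk 2.95 pos [ 0.4889 -0.2579  0.2088] tgt [ 0.505  -0.317   0.0677] F [-0.4  0.4 -0.1] w 1.001 g 0.0
[0.04,-0.06,0.31,-0.01,0.02,0.10]
[0.04,-0.06,0.31,-0.01,0.02,0.10]
[0.04,-0.06,0.31,-0.01,0.02,0.10]
[0.04,-0.06,0.31,-0.01,0.02,0.10]
[0.04,-0.06,0.31,-0.01,0.02,0.10]
[0.04,-0.06,0.31,-0.01,0.02,0.10]
[0.03,-0.06,0.31,-0.01,0.02,0.10]
[0.03,-0.06,0.31,-0.01,0.02,0.10]
```

```bash
python3 -m pendant '[[0.29,-0.14,0.1,-0.04,0.05,0.26,1],[0.29,-0.15,0.1,-0.04,0.05,0.26,1],[0.29,-0.15,0.1,-0.04,0.05,0.26,1],[0,0,0,0,0,0,1]]'
python3 - <<'E'
from h import *
plan([*GL,.088],quat(CY,15),5)
E
```

```text
clock: 3.45
eef_pos: [0.5053, -0.3179, 0.2044]
tcp_rot: [-0.617, 0.776, -0.081, -0.102]
contact_force: [-0.3, 0.5, 0.2]
width: 1.0
grip_force: 0.0
clk 3.45 pos [ 0.5053 -0.3179  0.2044] tgt [ 0.505  -0.317   0.0677] F [-0.3  0.5  0.2] w 1.0 g 0.0
[-0.12,0.00,0.44,0.00,0.00,-0.00]
[-0.12,0.00,0.44,0.00,0.00,-0.00]
[-0.12,0.00,0.44,0.00,0.00,-0.00]
[-0.12,0.00,0.44,0.00,0.00,-0.00]
[-0.12,0.00,0.44,0.00,0.00,-0.00]
```

```bash
python3 -m pendant '[[-0.12,0,0.44,0,0,0,1],[-0.12,0,0.44,0,0,0,1],[-0.12,0,0.44,0,0,0,1],[-0.12,0,0.44,0,0,0,1],[-0.12,0,0.44,0,0,0,1],[0,0,0,0,0,0,1]]'
python3 -m pendant '[[0,0,0,0,0,0,0],[0,0,0,0,0,0,0],[0,0,0,0,0,0,0],[0,0,0,0,0,0,0],[0,0,0,0,0,0,0],[0,0,0,0,0,0,0]]' 25
```

```text
clock: 4.2
eef_pos: [0.5037, -0.3155, 0.0663]
tcp_rot: [-0.618, 0.775, -0.079, -0.103]
contact_force: [0.8, -1.1, 0.2]
width: 0.999
grip_force: 0.0
clock: 4.95
eef_pos: [0.5062, -0.3159, 0.0696]
tcp_rot: [-0.618, 0.775, -0.082, -0.101]
contact_force: [-1.3, 1.9, 6.5]
width: 0.446
grip_force: 25.3
```

```bash
cat >> h.py <<'E'
def go(*wps,Q=None):
    "wps: (x,y,z,n) TCP waypoints, orientation kept"
    s=read_state();R=Rn.from_quat(s["tcp_rot"]);p=np.array(s["eef_pos"])
    print("clk",round(s["clock"],2),p.round(4),"F",np.round(s["contact_force"],1),"w",round(s["width"],3),"g",round(s["grip_force"],1))
    for *t,n in wps:
        print(n,"x [%s]"%",".join("%.2f"%x for x in R.inv().apply((np.array(t)-p)/n)/0.06)); p=np.array(t)
E
python3 - <<'E'
from h import *
go((.506,-.316,.13,2),(.48,-.104,.13,5),(.48,-.104,.064,3))
E
```

```text
clk 4.95 [ 0.5062 -0.3159  0.0696] F [-1.3  1.9  6.5] w 0.446 g 25.3
2 x [0.13,0.00,-0.49]
5 x [-0.65,0.24,-0.17]
3 x [-0.09,0.00,0.35]
```

```bash
python3 -m pendant '[[0.13,0,-0.49,0,0,0,0],[0.13,0,-0.49,0,0,0,0],[-0.65,0.24,-0.17,0,0,0,0],[-0.65,0.24,-0.17,0,0,0,0],[-0.65,0.24,-0.17,0,0,0,0],[-0.65,0.24,-0.17,0,0,0,0],[-0.65,0.24,-0.17,0,0,0,0],[0,0,0,0,0,0,0]]'
python3 - <<'E'
from h import *
d=snap("wrist");cv2.imwrite("pics/w2.png",d["color"][...,::-1])
d=snap("top");W=cloud(d);z=W[...,2]
q=W[(z>.03)&(z<.2)&(abs(W[...,0]-.48)<.06)&(abs(W[...,1]+.1)<.06)];print(len(q))
go((.48,-.104,.0645,3))
E
```

```text
clock: 5.95
eef_pos: [0.4803, -0.101, 0.1281]
tcp_rot: [-0.62, 0.774, -0.082, -0.101]
contact_force: [0.6, -1.0, 0.2]
width: 0.441
grip_force: 25.5
244
clk 6.05 [ 0.4801 -0.1028  0.1279] F [-0.1 -0.9 -1.3] w 0.442 g 25.5
3 x [-0.08,-0.00,0.34]
```

View pics/w2.png

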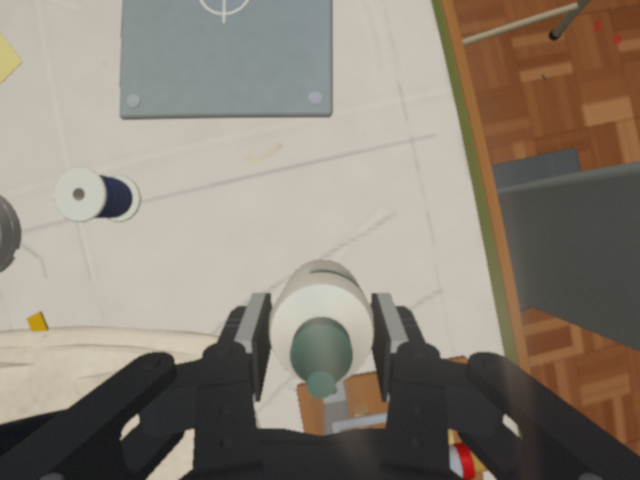

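```bash
python3 -m pendant '[[-0.08,0,0.34,0,0,0,0],[-0.08,0,0.34,0,0,0,0],[-0.08,0,0.34,0,0,0,0],[0,0,0,0,0,0,0]]'; python3 -m pendant '[[-0.01,0,0.03,0,0,0,0],[0,0,0,0,0,0,0]]'
```

```text
clock: 6.55
eef_pos: [0.4783, -0.1063, 0.0638]
tcp_rot: [-0.617, 0.776, -0.08, -0.103]
contact_force: [0.0, 0.2, -0.9]
width: 0.447
grip_force: 25.5
clock: 6.8
eef_pos: [0.4803, -0.105, 0.0639]
tcp_rot: [-0.618, 0.775, -0.082, -0.101]
contact_force: [0.1, -0.2, -0.3]
width: 0.444
grip_force: 25.5
```

```bash
python3 -m pendant '[[-0.01,0,0.03,0,0,0,0],[0,0,0,0,0,0,0]]'; python3 -m pendant '[[-0.01,0,0.03,0,0,0,0],[0,0,0,0,0,0,0]]'
```

```text
clock: 7.05
eef_pos: [0.4801, -0.1046, 0.0616]
tcp_rot: [-0.618, 0.775, -0.082, -0.101]
contact_force: [1.1, 0.5, -0.4]
width: 0.45
grip_force: 25.6
clock: 7.3
eef_pos: [0.4802, -0.1048, 0.0615]
tcp_rot: [-0.618, 0.775, -0.082, -0.102]
contact_force: [-4.2, 3.3, 13.8]
width: 0.447
grip_force: 27.0
```

```bash
python3 -m pendant '[[0,0,-0.02,0,0,0,0.5],[0,0,0,0,0,0,0.6],[0,0,0,0,0,0,0.75],[0,0,0,0,0,0,1],[0,0,0,0,0,0,1],[0,0,0,0,0,0,1]]'
python3 - <<'E'
from h import *
d=snap("top");W=cloud(d);z=W[...,2]
print(np.nanmedian(W[262:266,328:336].reshape(-1,3),0))
go((.48,-.105,.20,3))
E
```

```text
clock: 8.05
eef_pos: [0.4799, -0.1043, 0.0605]
tcp_rot: [-0.618, 0.775, -0.081, -0.101]
contact_force: [0.4, -0.5, 0.4]
width: 1.001
grip_force: 0.0
[ 0.48755495 -0.08900485  0.27897499]
clk 8.1 [ 0.4799 -0.1043  0.0605] F [ 0.1 -0.8  0.4] w 1.003 g 0.0
3 x [0.20,-0.00,-0.75]
```

```bash
python3 -m pendant '[[0.2,0,-0.75,0,0,0,1],[0.2,0,-0.75,0,0,0,1],[0.2,0,-0.75,0,0,0,1]]'
python3 - <<'E'
from h import *
d=snap("wrist");W=cloud(d);z=W[...,2];X,Y=W[...,0],W[...,1]
d["W"]=W;pickle.dump(d,open("w3.pkl","wb"))
q=W[(z>.04)&(z<.13)&(abs(X-.48)<.06)&(abs(Y+.1)<.05)]
for lo,hi in[(.04,.088),(.095,.13)]:
    s=q[(q[:,2]>lo)&(q[:,2]<hi)]
    if len(s)>4:print(len(s),s.max(0).round(4),cv2.minEnclosingCircle((s[:,:2]*1000).astype(np.float32)))
plan([.453,.096,.17],quat(177.5),18,off=0)
E
```

```text
clock: 8.48
eef_pos: [0.4795, -0.1042, 0.2017]
tcp_rot: [-0.618, 0.775, -0.081, -0.101]
contact_force: [0.3, 0.2, -0.6]
width: 1.0
grip_force: 0.0
1802 [ 0.5003 -0.0809  0.0856] ((480.3430480957031, -100.70623779296875), 20.179075241088867)
696 [ 0.4898 -0.0911  0.1225] ((480.590087890625, -100.53572845458984), 9.657477378845215)
clk 8.53 pos [ 0.4834 -0.104   0.2083] tgt [0.453 0.096 0.17 ] F [2.3 0.8 4.8] w 0.996 g 0.0
[-0.18,0.07,-0.01,-0.13,-0.14,0.96]
[-0.17,0.08,-0.01,-0.13,-0.14,0.96]
[-0.17,0.10,-0.01,-0.13,-0.14,0.96]
[-0.16,0.11,-0.00,-0.13,-0.14,0.96]
[-0.15,0.12,0.00,-0.13,-0.14,0.96]
[-0.14,0.13,0.00,-0.13,-0.14,0.96]
[-0.13,0.14,0.01,-0.13,-0.14,0.96]
[-0.12,0.15,0.01,-0.13,-0.14,0.96]
[-0.11,0.16,0.01,-0.13,-0.14,0.96]
[-0.09,0.17,0.02,-0.13,-0.14,0.96]
[-0.08,0.17,0.02,-0.13,-0.14,0.96]
[-0.07,0.18,0.02,-0.13,-0.14,0.96]
[-0.05,0.18,0.02,-0.13,-0.14,0.96]
[-0.04,0.19,0.03,-0.13,-0.14,0.96]
[-0.02,0.19,0.03,-0.13,-0.14,0.96]
[-0.01,0.19,0.03,-0.13,-0.14,0.96]
[0.01,0.19,0.03,-0.13,-0.14,0.96]
[0.02,0.19,0.03,-0.13,-0.14,0.96]
```

```bash
python3 -m pendant '[[-0.18,0.07,-0.01,-0.13,-0.14,0.96,1],[-0.17,0.08,-0.01,-0.13,-0.14,0.96,1],[-0.17,0.1,-0.01,-0.13,-0.14,0.96,1],[-0.16,0.11,0,-0.13,-0.14,0.96,1],[-0.15,0.12,0,-0.13,-0.14,0.96,1],[-0.14,0.13,0,-0.13,-0.14,0.96,1],[-0.13,0.14,0.01,-0.13,-0.14,0.96,1],[-0.12,0.15,0.01,-0.13,-0.14,0.96,1]]'
python3 -m pendant '[[-0.11,0.16,0.01,-0.13,-0.14,0.96,1],[-0.09,0.17,0.02,-0.13,-0.14,0.96,1],[-0.08,0.17,0.02,-0.13,-0.14,0.96,0.7],[-0.07,0.18,0.02,-0.13,-0.14,0.96,0.7],[-0.05,0.18,0.02,-0.13,-0.14,0.96,0.7],[-0.04,0.19,0.03,-0.13,-0.14,0.96,0.7],[-0.02,0.19,0.03,-0.13,-0.14,0.96,0.7],[-0.01,0.19,0.03,-0.13,-0.14,0.96,0.7]]'
python3 - <<'E'
from h import *
d=snap("wrist");cv2.imwrite("pics/w4.png",d["color"][...,::-1]);W=cloud(d);d["W"]=W;pickle.dump(d,open("w4.pkl","wb"))
plan([.453,.096,.17],quat(177.5),3,off=0);print(read_state()["q"].round(2))
c=d["color"].astype(int);z=W[...,2];X,Y=W[...,0],W[...,1]
k=(c.max(-1)<70)&(abs(X-.45)<.04)&(abs(Y-.095)<.03)&(z>.06)&(z<.1)
q=W[k];print("knob",len(q),q.min(0).round(4),q.max(0).round(4))
for nm,mm in(("red",(c[...,0]>120)&(c[...,1]<60)),("blue",(c[...,2]>c[...,0]+50)),("yel",(c[...,0]>180)&(c[...,2]<90)&(c[...,1]>120))):
    q=W[mm&(z>.03)&(z<.06)&(abs(X-.42)<.04)&(Y>-.05)&(Y<.22)];print(nm,len(q),np.median(q,0).round(4) if len(q) else "")
E
```

```text
clock: 9.52
eef_pos: [0.4662, -0.0141, 0.1829]
tcp_rot: [-0.352, 0.933, -0.049, -0.063]
contact_force: [0.1, 0.4, 0.8]
width: 0.999
grip_force: 0.0
clock: 10.52
eef_pos: [0.4526, 0.0756, 0.1653]
tcp_rot: [-0.053, 0.998, -0.012, -0.018]
contact_force: [-0.3, -0.6, -0.9]
width: 0.7
grip_force: 0.0
clk 10.57 pos [0.4523 0.0761 0.1651] tgt [0.453 0.096 0.17 ] F [ 0.1  0.4 -0. ] w 0.699 g 0.0
[-0.01,0.11,-0.03,-0.10,-0.15,0.62]
[-0.01,0.11,-0.03,-0.10,-0.15,0.62]
[-0.00,0.11,-0.03,-0.10,-0.15,0.62]
[ 0.53  0.19 -0.46  0.   -0.97 -1.99]
knob 545 [0.4448 0.0902 0.0772] [0.4602 0.1055 0.0871]
red 6 [0.4165 0.0425 0.045 ]
blue 306 [0.4201 0.162  0.0482]
yel 570 [0.4153 0.0984 0.0472]
```

View pics/w4.png

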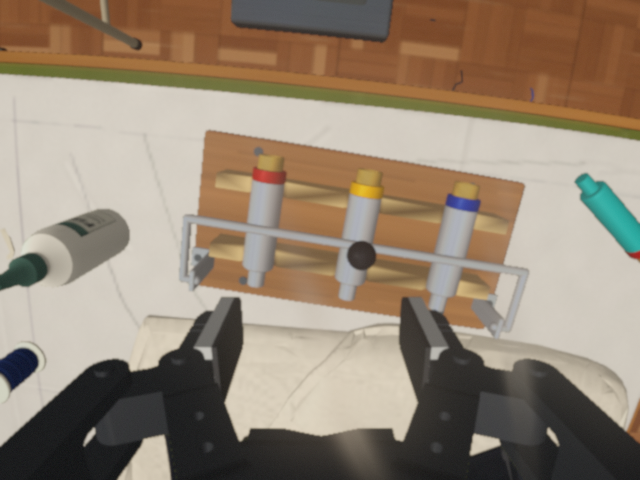

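```bash
python3 -m pendant '[[0,0.11,-0.03,-0.1,-0.15,0.62,0.7],[0,0.11,-0.03,-0.1,-0.15,0.62,0.7],[0,0.11,-0.03,-0.1,-0.15,0.62,0.7],[0,0,0,0,0,0,0.7]]'
python3 - <<'E'
from fit import *
d=snap("wrist");W=cloud(d);d["W"]=W;pickle.dump(d,open("w5.pkl","wb"))
c=d["color"].astype(int);z=W[...,2];X,Y=W[...,0],W[...,1]
A=(Y>-.06)&(Y<.25)&(X>.35)&(X<.55)
s=read_state();print(Rn.from_quat(s["tcp_rot"]).as_matrix().round(3).tolist(),s["q"].round(2))
# die axes: metal points z .035-.053 per die
for nm,yc in(("red",.031),("yel",.098),("blue",.163)):
    q=W[A&(z>.044)&(z<.0535)&(abs(Y-yc)<.02)]
    if len(q)>50:
        l=cv2.fitLine((q[:,:2]*1000).astype(np.float32),cv2.DIST_HUBER,0,.01,.01).ravel();print(nm,len(q),l.round(3),"yaw",np.degrees(np.arctan(l[1]/l[0])).round(2),q[:,0].min().round(4),q[:,0].max().round(4))
k=(c.max(-1)<70)&(abs(X-.45)<.04)&(abs(Y-.095)<.03)&(z>.06)&(z<.1)
q=W[k];print("knob",len(q),q.min(0).round(4),q.max(0).round(4))
b=W[A&(z>.055)&(z<.063)&(abs(X-.453)<.015)];l=cv2.fitLine((b[:,:2]*1000).astype(np.float32),cv2.DIST_HUBER,0,.01,.01).ravel();print("bar",len(b),l,np.median(b[:,2]))
m=A&(z>.0)&(z<.02)&(c[...,0]>c[...,2]+30);print(cv2.minAreaRect((W[m][:,:2]*1000).astype(np.float32)))
E
```

```text
clock: 11.08
eef_pos: [0.4517, 0.0951, 0.1708]
tcp_rot: [0.02, 1.0, -0.0, -0.0]
contact_force: [-0.0, 0.0, -0.4]
width: 0.7
grip_force: 0.0
[[-0.999, 0.039, -0.001], [0.039, 0.999, -0.001], [0.001, -0.001, -1.0]] [ 0.56  0.17 -0.47  0.   -0.94 -2.17]
red 2800 [ 9.98000e-01 -5.90000e-02  4.43193e+02  3.37680e+01] yaw -3.36 0.4033 0.4948
yel 2333 [ 9.99000e-01 -5.20000e-02  4.40575e+02  9.84470e+01] yaw -2.96 0.4059 0.4974
blue 2730 [ 9.99000e-01 -4.90000e-02  4.46504e+02  1.63402e+02] yaw -2.82 0.4075 0.4986
knob 516 [0.4452 0.0906 0.0766] [0.4598 0.1058 0.0866]
bar 3086 [5.0993446e-02 9.9869901e-01 4.5338901e+02 9.7589645e+01] 0.05735897850096407
((450.11346435546875, 94.88325500488281), (309.032958984375, 199.3871307373047), 89.79795837402344)
```

```bash
python3 - <<'E'
from h import *
go((.4525,.098,.09,3),(.4525,.098,.0675,1))
E
```

```text
clk 11.12 [0.4517 0.095  0.1707] F [0.4 0.1 0.3] w 0.698 g 0.0
3 x [-0.00,0.02,0.45]
1 x [-0.00,0.00,0.37]
```

```bash
python3 -m pendant '[[-0.01,0.02,0.45,0,0,0,0.6],[0,0.02,0.45,0,0,0,0.6],[0,0.02,0.45,0,0,0,0.6],[0,0,0.37,0,0,0,0.5],[0,0,0,0,0,0,0.5]]'; python3 -m pendant '[[0,0,0,0,0,0,0],[0,0,0,0,0,0,0],[0,0,0,0,0,0,0],[0,0,0,0,0,0,0],[0,0,0,0,0,0,0]]' 30
```

```text
clock: 11.75
eef_pos: [0.4515, 0.0977, 0.066]
tcp_rot: [0.02, 1.0, -0.002, -0.002]
contact_force: [0.8, 0.6, -0.1]
width: 0.497
grip_force: 0.0
clock: 12.38
eef_pos: [0.4532, 0.0985, 0.0685]
tcp_rot: [0.02, 1.0, -0.0, 0.001]
contact_force: [1.0, -5.7, 5.7]
width: 0.185
grip_force: 29.6
```

```bash
python3 - <<'E'
import numpy as np
a=np.radians(np.linspace(153.4,33,9));p=47*np.c_[np.cos(a),np.sin(a)];d=np.diff(p,axis=0)/60
for r in d: print("[%.2f,%.2f,%.2f]"%(-r[0],-.012*r[0],-r[1]))
E
```

```text
[-0.12,-0.00,-0.17]
[-0.16,-0.00,-0.13]
[-0.18,-0.00,-0.09]
[-0.20,-0.00,-0.04]
[-0.20,-0.00,0.02]
[-0.19,-0.00,0.07]
[-0.17,-0.00,0.12]
[-0.13,-0.00,0.16]
```

```bash
python3 -m pendant '[[-0.12,0,-0.17,0,0,0,0],[-0.16,0,-0.13,0,0,0,0],[-0.18,0,-0.09,0,0,0,0],[-0.2,0,-0.04,0,0,0,0]]'; python3 -m pendant '[[-0.2,0,0.02,0,0,0,0],[-0.19,0,0.07,0,0,0,0],[-0.17,0,0.12,0,0,0,0],[-0.13,0,0.16,0,0,0,0],[0,0,0,0,0,0,0]]'
python3 - <<'E'
from h import *
d=snap("scene");W=cloud(d);d["W"]=W;pickle.dump(d,open("s6.pkl","wb"))
cv2.imwrite("pics/s6.png",cv2.resize(d["color"][200:300,190:320,::-1],None,fx=5,fy=5,interpolation=2))
E
```

```text
clock: 12.88
eef_pos: [0.4921, 0.0964, 0.0936]
tcp_rot: [0.02, 1.0, -0.001, -0.001]
contact_force: [-2.5, -4.1, -1.1]
width: 0.184
grip_force: 29.8
clock: 13.5
eef_pos: [0.5339, 0.0956, 0.07]
tcp_rot: [0.021, 1.0, -0.0, -0.001]
contact_force: [0.3, -0.0, -0.5]
width: 0.0
grip_force: 0.0
```

View pics/s6.png

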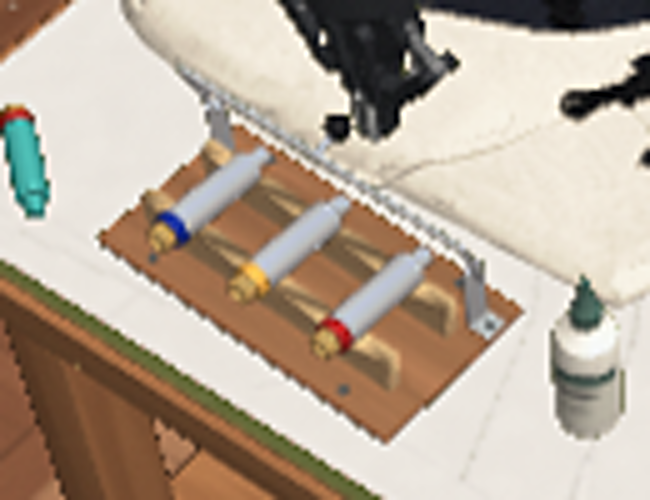

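```bash
python3 - <<'E'
from h import *
for n in("scene","top","wrist"):
    d=snap(n);W=cloud(d);c=d["color"].astype(int);z=W[...,2];X,Y=W[...,0],W[...,1]
    hx=.494-(Y-.096)*-.0515
    q=W[(z>.07)&(z<.125)&(((Y>.11)&(Y<.19))|((Y<.07)&(Y>0)))&(abs(X-.5)<.06)]
    if len(q):print(n,"bar",len(q),np.median(q,0).round(4))
    k=W[(c.max(-1)<70)&(abs(X-.5)<.05)&(abs(Y-.095)<.035)&(z>.06)&(z<.13)]
    if len(k):print("dark",len(k),np.median(k,0).round(4),k.min(0).round(4),k.max(0).round(4))
s=read_state();print(s["eef_pos"].round(4),s["contact_force"].round(2))
E
```

```text
scene bar 101 [0.4783 0.1128 0.0968]
dark 116 [0.5212 0.0876 0.1156] [0.491  0.063  0.0778] [0.54   0.1265 0.1298]
top bar 197 [0.4799 0.1127 0.0951]
dark 59 [0.4988 0.0932 0.1091] [0.4901 0.0616 0.1018] [0.5248 0.1029 0.1299]
wrist bar 12192 [0.4781 0.1161 0.095 ]
dark 11417 [0.522  0.0922 0.1236] [0.4863 0.06   0.078 ] [0.5433 0.13   0.13  ]
[0.5334 0.0956 0.0712] [ 0.31  0.26 -0.61]
```

```bash
python3 -m pendant '[[0,0,-0.5,0,0,0,0],[0,0,-0.5,0,0,0,0],[0,0,-0.5,0,0,0,0],[0,0,0,0,0,0,0]]'
python3 - <<'E'
from h import *
for n in("scene","top"):
    d=snap(n);W=cloud(d);z=W[...,2];X,Y=W[...,0],W[...,1]
    q=W[(z>.05)&(z<.12)&(((Y>.115)&(Y<.15))|((Y<.08)&(Y>.045)))&(abs(X-.5)<.09)]
    if len(q):print(n,"bar",len(q),np.median(q,0).round(4),q.min(0).round(3),q.max(0).round(3))
go((.44,.097,.16,2),(.44,.097,.078,2),(.51,.094,.078,5))
E
```

```text
clock: 14.2
eef_pos: [0.5349, 0.0962, 0.1642]
tcp_rot: [0.02, 1.0, 0.001, 0.003]
contact_force: [-0.0, 0.5, -1.1]
width: -0.002
grip_force: 0.0
scene bar 39 [0.4517 0.0778 0.0584] [0.446 0.045 0.056] [0.457 0.149 0.063]
top bar 78 [0.4549 0.0978 0.0566] [0.45  0.045 0.052] [0.46  0.15  0.061]
clk 14.3 [0.5331 0.0956 0.1612] F [0.4 0.2 0.1] w 0.002 g 0.0
2 x [0.78,-0.02,0.01]
2 x [-0.00,0.00,0.68]
5 x [-0.23,-0.00,-0.00]
```

```bash
cat > arc.py <<'E'
from h import *
def arc(th0,th1,t0,t1,n,d=.012,yaw=177.05):
    prev=None
    for k in range(n+1):
        f=k/n;a=np.radians(153.4)-(th0+(th1-th0)*f)
        u=np.array([np.cos(np.radians(yaw+180)),np.sin(np.radians(yaw+180)),0])
        ball=.047*(np.cos(a)*u+np.sin(a)*np.array([0,0,1]))
        Q=quat(yaw,t0+(t1-t0)*f);p=ball+d*Q.apply([0,0,1])
        if prev:
            Rp,pp=prev;sh=Rp.inv().apply(p-pp)/.06;rv=(Rp.inv()*Q).as_rotvec()/.08
            print("[%s]"%",".join("%.2f"%x for x in np.r_[sh,rv]))
        prev=(Q,p)
E
python3 - <<'E'
from arc import *
d=snap("top");W=cloud(d);z=W[...,2];X,Y=W[...,0],W[...,1]
for x in(.53,.55,.57,.59,.61,.63): print(x,np.nanmax(z[(abs(X-x)<.01)&(abs(Y-.096)<.06)&(z<.14)]).round(3),end=" ")
arc(0,2.2,0,40,16)
go((.4525,.098,.1,2),(.4525,.098,.0615,1))
plan([.4525,.098,.1],quat(177.05,0),3,off=0)
E
```

```text
0.53 0.012 0.55 0.016 0.57 0.024 0.59 0.026 0.61 0.032 0.63 0.035 [-0.05,0.00,-0.09,0.00,0.55,0.00]
[-0.05,0.00,-0.09,0.00,0.55,-0.00]
[-0.06,0.00,-0.08,0.00,0.55,0.00]
[-0.07,0.00,-0.07,0.00,0.55,-0.00]
[-0.08,0.00,-0.07,0.00,0.55,0.00]
[-0.08,0.00,-0.06,-0.00,0.55,0.00]
[-0.09,0.00,-0.05,0.00,0.55,-0.00]
[-0.09,0.00,-0.04,-0.00,0.55,0.00]
[-0.09,0.00,-0.03,0.00,0.55,0.00]
[-0.10,0.00,-0.02,0.00,0.55,-0.00]
[-0.10,0.00,-0.01,-0.00,0.55,0.00]
[-0.10,0.00,-0.00,0.00,0.55,-0.00]
[-0.10,0.00,0.01,0.00,0.55,0.00]
[-0.10,0.00,0.02,0.00,0.55,0.00]
[-0.09,0.00,0.03,0.00,0.55,-0.00]
[-0.09,-0.00,0.04,-0.00,0.55,0.00]
clk 14.35 [0.5328 0.0954 0.1606] F [ 0.2 -0.1  0.4] w 0.001 g 0.0
2 x [0.67,-0.00,0.51]
1 x [-0.00,0.00,0.64]
clk 14.35 pos [0.5328 0.0954 0.1606] tgt [0.4525 0.098  0.1   ] F [ 0.2 -0.1  0.4] w 0.001 g 0.0
[0.45,-0.00,0.34,-0.00,-0.01,0.04]
[0.45,-0.00,0.34,-0.00,-0.01,0.04]
[0.45,-0.01,0.34,-0.00,-0.01,0.04]
```

```bash
python3 -m pendant '[[0.45,0,0.1,0,0,0.04,0.5],[0.45,0,0.1,0,0,0.04,0.5],[0.45,0,0.1,0,0,0.04,0.5],[0,0,0.7,0,0,0,0.5],[0,0,0,0,0,0,0.5]]'
python3 - <<'E'
from h import *
d=snap("wrist");W=cloud(d);c=d["color"].astype(int);z=W[...,2];X,Y=W[...,0],W[...,1]
k=W[(c.max(-1)<70)&(abs(X-.452)<.02)&(abs(Y-.098)<.014)&(z>.06)&(z<.1)]
if len(k): print("knob",len(k),k.min(0).round(4),k.max(0).round(4))
go((.4525,.098,.0625,1))
E
```

```text
clock: 14.98
eef_pos: [0.4498, 0.0976, 0.0984]
tcp_rot: [0.025, 1.0, -0.003, -0.004]
contact_force: [0.3, -0.7, 0.4]
width: 0.502
grip_force: 0.0
knob 317 [0.445  0.0984 0.0755] [0.4575 0.1061 0.0846]
clk 15.03 [0.4517 0.0983 0.1001] F [ 0.4 -0.3  0.1] w 0.499 g 0.0
1 x [-0.02,-0.00,0.63]
```

```bash
python3 -m pendant '[[-0.01,0,0.32,0,0,0,0.5],[0,0,0.3,0,0,0,0.5],[0,0,0,0,0,0,0.4]]'; python3 -m pendant '[[0,0,0,0,0,0,0],[0,0,0,0,0,0,0],[0,0,0,0,0,0,0],[0,0,0,0,0,0,0],[0,0,0,0,0,0,0]]' 60
```

```text
clock: 15.4
eef_pos: [0.4534, 0.0987, 0.0639]
tcp_rot: [0.025, 1.0, -0.001, -0.001]
contact_force: [0.6, 1.0, 0.6]
width: 0.4
grip_force: 0.0
clock: 16.02
eef_pos: [0.454, 0.0984, 0.0653]
tcp_rot: [0.025, 1.0, -0.001, 0.001]
contact_force: [1.5, -5.3, 3.0]
width: 0.168
grip_force: 58.5
```

```bash
python3 -m pendant '[[-0.05,0,-0.09,0,0.55,0,0],[-0.05,0,-0.09,0,0.55,0,0],[-0.06,0,-0.08,0,0.55,0,0],[-0.07,0,-0.07,0,0.55,0,0],[-0.08,0,-0.07,0,0.55,0,0]]'; python3 -m pendant '[[-0.08,0,-0.06,0,0.55,0,0],[-0.09,0,-0.05,0,0.55,0,0],[-0.09,0,-0.04,0,0.55,0,0]]'
python3 - <<'E'
from h import *
s=read_state();R=Rn.from_quat(s["tcp_rot"]);print((np.array(s["eef_pos"])-.012*R.apply([0,0,1])).round(4))
E
```

```text
clock: 16.65
eef_pos: [0.4731, 0.0973, 0.0851]
tcp_rot: [0.026, 0.993, 0.002, -0.111]
contact_force: [3.2, -3.1, -13.9]
width: 0.166
grip_force: 58.7
clock: 17.02
eef_pos: [0.4897, 0.0963, 0.0883]
tcp_rot: [0.027, 0.984, 0.004, -0.178]
contact_force: [-1.6, -2.3, -13.3]
width: 0.159
grip_force: 61.0
[0.4939 0.0961 0.0995]
```

```bash
python3 - <<'E'
from arc import *
arc(1.1,2.2,20,20,8)
E
```

```text
[-0.10,0.00,-0.03,0.00,0.00,0.00]
[-0.11,0.00,-0.02,0.00,0.00,0.00]
[-0.11,0.00,-0.00,0.00,0.00,0.00]
[-0.11,0.00,0.01,0.00,0.00,0.00]
[-0.10,0.00,0.03,0.00,0.00,0.00]
[-0.10,0.00,0.04,0.00,0.00,0.00]
[-0.09,0.00,0.06,0.00,0.00,0.00]
[-0.08,0.00,0.07,0.00,0.00,0.00]
```

```bash
python3 -m pendant '[[-0.1,0,0,0,0,0,0],[-0.11,0,0.0,0,0,0,0],[-0.11,0,0.01,0,0,0,0],[-0.11,0,0.02,0,0,0,0]]'
```

```text
clock: 17.52
eef_pos: [0.5149, 0.0961, 0.0805]
tcp_rot: [0.025, 0.984, 0.004, -0.175]
contact_force: [0.5, -0.0, 0.1]
width: 0.001
grip_force: 0.0
```

```bash
python3 - <<'E'
from h import *
for n in("top","scene","top","wrist"):
    d=snap(n);W=cloud(d);z=W[...,2];X,Y=W[...,0],W[...,1]
    q=W[(z>.054)&(z<.125)&(((Y>.13)&(Y<.15))|((Y<.06)&(Y>.045)))&(abs(X-.5)<.09)]
    if len(q):print(n,"bar",len(q),np.median(q,0).round(4),q.min(0).round(3),q.max(0).round(3))
    if n=="wrist":cv2.imwrite("pics/w7.png",d["color"][...,::-1])
E
```

```text
top bar 43 [0.4552 0.1321 0.0568] [0.45  0.045 0.054] [0.46  0.148 0.062]
scene bar 20 [0.4516 0.0946 0.0582] [0.445 0.045 0.055] [0.459 0.149 0.062]
top bar 44 [0.4553 0.1327 0.0575] [0.45  0.045 0.054] [0.46  0.15  0.062]
wrist bar 976 [0.4545 0.1329 0.0575] [0.449 0.045 0.054] [0.538 0.15  0.124]
```

View pics/w7.png

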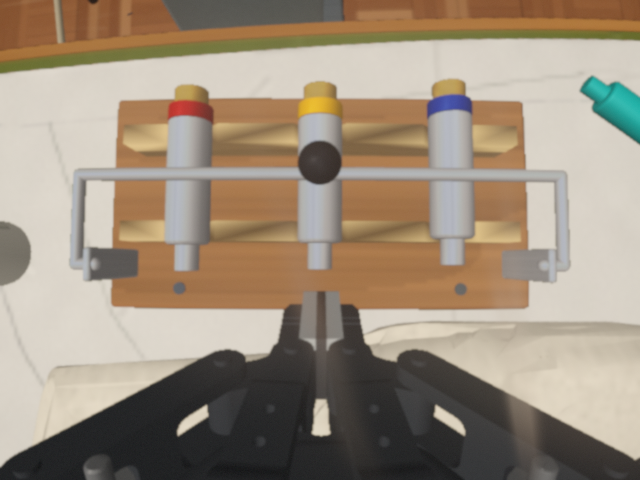

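```bash
python3 - <<'E'
from arc import *
d=snap("wrist");W=cloud(d);c=d["color"].astype(int);z=W[...,2];X,Y=W[...,0],W[...,1]
k=W[(c.max(-1)<70)&(abs(X-.452)<.02)&(abs(Y-.098)<.02)&(z>.06)&(z<.1)]
print("knob",len(k),k.min(0).round(4),k.max(0).round(4))
for sgn in((Y>.18)&(Y<.24),(Y<.0)&(Y>-.04)):
    q=W[sgn&(z>.048)&(z<.07)&(X>.44)&(X<.51)];print(len(q),q.min(0).round(4),q.max(0).round(4))
go((.51,.096,.15,2))
print(read_state()["q"].round(2))
plan([.4525,.098,.0775],quat(177.05,-25),10,off=-.06)
E
```

```text
knob 1183 [0.4474 0.0904 0.0766] [0.4628 0.106  0.0864]
2777 [0.456  0.1801 0.048 ] [0.5099 0.2141 0.0609]
2311 [ 0.4444 -0.0206  0.048 ] [ 0.4983 -0.      0.0606]
clk 17.77 [0.5143 0.0958 0.0801] F [-0.1 -0.1 -1. ] w -0.001 g 0.0
2 x [0.24,-0.00,-0.53]
[ 0.4   0.54 -0.14 -0.16 -1.22 -1.94]
clk 17.77 pos [0.5143 0.0958 0.0801] tgt [0.4272 0.0993 0.1319] F [-0.1 -0.1 -1. ] w -0.001 g 0.0
[0.17,-0.00,-0.03,-0.00,-0.99,0.00]
[0.16,-0.00,-0.04,-0.00,-0.99,0.00]
[0.16,-0.00,-0.06,-0.00,-0.99,0.00]
[0.15,-0.00,-0.07,-0.00,-0.99,0.00]
[0.15,-0.00,-0.08,-0.00,-0.99,0.00]
[0.14,-0.00,-0.09,-0.00,-0.99,0.00]
[0.13,-0.00,-0.10,-0.00,-0.99,0.00]
[0.13,-0.00,-0.11,-0.00,-0.99,0.00]
[0.12,-0.00,-0.12,-0.00,-0.99,0.00]
[0.11,-0.00,-0.13,-0.00,-0.99,0.00]
```

```bash
python3 -m pendant '[[0.24,0,-0.53,0,0,0,0.5],[0.24,0,-0.53,0,-0.9,0,0.5],[0,0,0,0,-0.9,0,0.5],[0,0,0,0,-0.9,0,0.5],[0,0,0,0,-0.9,0,0.5],[0,0,0,0,-0.9,0,0.5],[0,0,0,0,0,0,0.5]]'
python3 - <<'E'
from arc import *
plan([.4535,.0982,.0775],quat(177.05,-25),7,off=-.04)
E
```

```text
clock: 18.65
eef_pos: [0.508, 0.0959, 0.15]
tcp_rot: [0.025, 1.0, -0.001, 0.003]
contact_force: [-0.2, -0.5, 0.9]
width: 0.499
grip_force: 0.0
clk 18.65 pos [0.508  0.0959 0.15  ] tgt [0.4366 0.0991 0.1138] F [-0.2 -0.5  0.9] w 0.499 g 0.0
[0.17,-0.00,0.09,-0.00,-0.77,0.00]
[0.18,-0.00,0.07,-0.00,-0.77,0.00]
[0.18,-0.00,0.06,-0.00,-0.77,0.00]
[0.18,-0.00,0.05,-0.00,-0.77,0.00]
[0.19,-0.00,0.04,-0.00,-0.77,0.00]
[0.19,-0.00,0.03,-0.00,-0.77,0.00]
[0.19,-0.00,0.02,-0.00,-0.77,0.00]
```

```bash
python3 -m pendant '[[0.17,0,0.09,0,-0.77,0,0.5],[0.18,0,0.07,0,-0.77,0,0.5],[0.18,0,0.06,0,-0.77,0,0.5],[0.18,0,0.05,0,-0.77,0,0.5],[0.19,0,0.04,0,-0.77,0,0.5],[0.19,0,0.03,0,-0.77,0,0.5],[0.19,0,0.02,0,-0.77,0,0.5],[0,0,0,0,0,0,0.5]]'
python3 - <<'E'
from arc import *
print(read_state()["q"].round(2))
plan([.4535,.0982,.0775],quat(177.05,-25),3,off=.009)
arc(0,1.9,-25,42,16,d=.010)
E
```

```text
clock: 19.65
eef_pos: [0.4592, 0.0759, 0.1307]
tcp_rot: [0.019, 0.98, 0.01, 0.197]
contact_force: [-0.2, -1.1, -0.8]
width: 0.498
grip_force: 0.0
[ 0.41  0.06 -1.07  1.11 -0.16 -3.1 ]
clk 19.65 pos [0.4592 0.0759 0.1307] tgt [0.4573 0.098  0.0693] F [-0.2 -1.1 -0.8] w 0.498 g 0.0
[0.15,0.11,0.31,0.13,-0.17,0.03]
[0.15,0.12,0.31,0.13,-0.17,0.03]
[0.16,0.12,0.31,0.13,-0.17,0.03]
[-0.06,0.00,-0.05,0.00,0.91,0.00]
[-0.07,0.00,-0.05,-0.00,0.91,-0.00]
[-0.07,0.00,-0.05,0.00,0.91,-0.00]
[-0.07,0.00,-0.04,-0.00,0.91,0.00]
[-0.07,0.00,-0.04,0.00,0.91,-0.00]
[-0.07,0.00,-0.04,-0.00,0.91,-0.00]
[-0.08,0.00,-0.03,0.00,0.91,-0.00]
[-0.08,0.00,-0.03,-0.00,0.91,0.00]
[-0.08,0.00,-0.02,0.00,0.91,-0.00]
[-0.08,0.00,-0.02,0.00,0.91,0.00]
[-0.08,0.00,-0.01,0.00,0.91,0.00]
[-0.08,0.00,-0.01,-0.00,0.91,-0.00]
[-0.08,0.00,-0.01,0.00,0.91,0.00]
[-0.08,0.00,-0.00,-0.00,0.91,-0.00]
[-0.08,0.00,0.00,0.00,0.91,-0.00]
[-0.08,0.00,0.01,-0.00,0.91,-0.00]
```

```bash
python3 - <<'E'
from arc import *
plan([.4535,.0975,.105],quat(177.05,0),6,off=0)
E
```

```text
clk 19.65 pos [0.4592 0.0759 0.1307] tgt [0.4535 0.0975 0.105 ] F [-0.2 -1.1 -0.8] w 0.498 g 0.0
[0.04,0.06,0.06,0.06,0.83,0.03]
[0.04,0.06,0.06,0.06,0.83,0.03]
[0.04,0.06,0.07,0.06,0.83,0.03]
[0.03,0.06,0.07,0.06,0.83,0.03]
[0.03,0.06,0.07,0.06,0.83,0.03]
[0.02,0.06,0.07,0.06,0.83,0.03]
```

```bash
python3 -m pendant '[[0.04,0.06,0,0.06,0.83,0.03,0.5],[0.04,0.06,0,0.06,0.83,0.03,0.5],[0.04,0.06,0,0.06,0.83,0.03,0.5],[0.03,0.06,0,0.06,0.83,0.03,0.5],[0.03,0.06,0,0.06,0.83,0.03,0.5],[0.02,0.06,0,0.06,0.83,0.03,0.5],[0,0,0,0,0,0,0.5]]'
python3 - <<'E'
from arc import *
print(read_state()["q"].round(2))
plan([.4535,.0975,.068],quat(177.05,0),3,off=0)
E
```

```text
clock: 20.52
eef_pos: [0.4612, 0.0911, 0.1327]
tcp_rot: [0.028, 0.999, -0.004, 0.033]
contact_force: [1.5, -0.2, -0.1]
width: 0.502
grip_force: 0.0
[ 0.57  0.2  -0.57  0.06 -0.76 -2.24]
clk 20.52 pos [0.4612 0.0911 0.1327] tgt [0.4535 0.0975 0.068 ] F [ 1.5 -0.2 -0.1] w 0.502 g 0.0
[0.07,0.04,0.36,-0.03,0.28,-0.02]
[0.06,0.03,0.36,-0.03,0.28,-0.02]
[0.05,0.03,0.36,-0.03,0.28,-0.02]
```

```bash
python3 -m pendant '[[0.1,0.05,0.2,-0.05,0.42,-0.03,0.5],[0.08,0.05,0.3,-0.05,0.42,-0.03,0.5],[0,0,0,0,0,0,0.5],[0,0,0,0,0,0,0.5]]'
python3 - <<'E'
from arc import *
plan([.4535,.0975,.067],quat(177.05,0),2,off=0)
E
```

```text
clock: 21.02
eef_pos: [0.4509, 0.095, 0.1021]
tcp_rot: [0.025, 1.0, -0.0, -0.001]
contact_force: [0.1, -0.5, 0.2]
width: 0.501
grip_force: 0.0
clk 21.02 pos [0.4509 0.095  0.1021] tgt [0.4535 0.0975 0.067 ] F [ 0.1 -0.5  0.2] w 0.501 g 0.0
[-0.02,0.02,0.29,-0.01,-0.01,0.01]
[-0.02,0.02,0.29,-0.01,-0.01,0.01]
```

```bash
python3 -m pendant '[[-0.02,0.02,0.29,0,0,0,0.4],[-0.02,0.02,0.29,0,0,0,0.4],[0,0,0,0,0,0,0.3],[0,0,0,0,0,0,0.3]]'; python3 -m pendant '[[0,0,0,0,0,0,0],[0,0,0,0,0,0,0],[0,0,0,0,0,0,0],[0,0,0,0,0,0,0]]' 20
python3 - <<'E'
from arc import *
arc(0,1.9,0,0,19,d=.010)
E
```

```text
clock: 21.52
eef_pos: [0.4539, 0.0976, 0.0684]
tcp_rot: [0.025, 1.0, 0.0, 0.0]
contact_force: [0.1, 0.7, -0.2]
width: 0.297
grip_force: 0.0
clock: 22.02
eef_pos: [0.4541, 0.0981, 0.0685]
tcp_rot: [0.025, 1.0, 0.0, 0.0]
contact_force: [-2.4, 4.3, 7.3]
width: 0.193
grip_force: 19.8
[-0.04,0.00,-0.07,0.00,0.00,0.00]
[-0.05,0.00,-0.06,0.00,0.00,0.00]
[-0.05,0.00,-0.06,0.00,0.00,0.00]
[-0.06,0.00,-0.05,0.00,0.00,0.00]
[-0.06,0.00,-0.05,0.00,0.00,0.00]
[-0.07,0.00,-0.04,0.00,0.00,0.00]
[-0.07,0.00,-0.03,0.00,0.00,0.00]
[-0.07,0.00,-0.03,0.00,0.00,0.00]
[-0.08,0.00,-0.02,0.00,0.00,0.00]
[-0.08,0.00,-0.01,0.00,0.00,0.00]
[-0.08,0.00,-0.00,0.00,0.00,0.00]
[-0.08,0.00,0.00,0.00,0.00,0.00]
[-0.08,0.00,0.01,0.00,0.00,0.00]
[-0.08,0.00,0.02,0.00,0.00,0.00]
[-0.07,0.00,0.03,0.00,0.00,0.00]
[-0.07,0.00,0.03,0.00,0.00,0.00]
[-0.07,0.00,0.04,0.00,0.00,0.00]
[-0.06,0.00,0.05,0.00,0.00,0.00]
[-0.06,0.00,0.05,0.00,0.00,0.00]
```

```bash
python3 -m pendant '[[-0.04,0,-0.07,0,0,0,0],[-0.05,0,-0.06,0,0,0,0],[-0.05,0,-0.06,0,0,0,0],[-0.06,0,-0.05,0,0,0,0],[-0.06,0,-0.05,0,0,0,0]]'; python3 -m pendant '[[-0.07,0,-0.04,0,0,0,0],[-0.07,0,-0.03,0,0,0,0],[-0.07,0,-0.03,0,0,0,0],[-0.08,0,-0.02,0,0,0,0]]'
python3 - <<'E'
from arc import *
d=snap("top");W=cloud(d);z=W[...,2];X,Y=W[...,0],W[...,1]
q=W[(z>.06)&(z<.125)&(((Y>.15)&(Y<.2))|((Y<.04)&(Y>-.01)))&(abs(X-.5)<.09)];print(len(q),np.median(q,0).round(4))
E
```

```text
clock: 22.65
eef_pos: [0.4695, 0.0973, 0.0849]
tcp_rot: [0.025, 1.0, 0.0, -0.0]
contact_force: [0.7, 5.8, -2.8]
width: 0.188
grip_force: 19.5
clock: 23.15
eef_pos: [0.4866, 0.0964, 0.0922]
tcp_rot: [0.025, 1.0, 0.0, -0.0]
contact_force: [-1.3, 4.6, 0.9]
width: 0.187
grip_force: 19.8
62 [0.4624 0.0138 0.0878]
```

```bash
cat > arc2.py <<'E'
from h import *
def arc2(th0,th1,t0,t1,n,o,yaw=177.05):
    prev=None;u=np.array([np.cos(np.radians(yaw+180)),np.sin(np.radians(yaw+180)),0])
    for k in range(n+1):
        f=k/n;a=np.radians(153.4)-(th0+(th1-th0)*f)
        ball=.047*(np.cos(a)*u+np.sin(a)*np.array([0,0,1]))
        Q=quat(yaw,t0+(t1-t0)*f);p=ball-Q.apply(o)
        if prev:
            Rp,pp=prev;print("[%s]"%",".join("%.2f"%x for x in np.r_[Rp.inv().apply(p-pp)/.06,(Rp.inv()*Q).as_rotvec()/.08]))
        prev=(Q,p)
E
python3 - <<'E'
from arc2 import *
arc2(.785,1.78,0,57,13,[.0056,0,-.009])
E
```

```text
[-0.05,0.00,-0.01,0.00,0.96,0.00]
[-0.05,0.00,-0.01,0.00,0.96,-0.00]
[-0.05,0.00,-0.01,0.00,0.96,-0.00]
[-0.05,0.00,-0.01,0.00,0.96,-0.00]
[-0.05,0.00,-0.01,0.00,0.96,0.00]
[-0.05,0.00,-0.01,-0.00,0.96,-0.00]
[-0.05,0.00,-0.01,0.00,0.96,-0.00]
[-0.05,0.00,-0.01,0.00,0.96,-0.00]
[-0.05,0.00,-0.01,-0.00,0.96,0.00]
[-0.05,0.00,-0.01,0.00,0.96,-0.00]
[-0.05,0.00,-0.01,0.00,0.96,-0.00]
[-0.05,0.00,-0.01,-0.00,0.96,0.00]
[-0.05,0.00,-0.01,0.00,0.96,0.00]
```

```bash
python3 -m pendant '[[0,0,0,0,0,0,0],[0,0,0,0,0,0,0]]' 60; python3 -m pendant '[[-0.05,0,-0.01,0,0.96,0,0],[-0.05,0,-0.01,0,0.96,0,0],[-0.05,0,-0.01,0,0.96,0,0],[-0.05,0,-0.01,0,0.96,0,0]]'
python3 - <<'E'
from arc2 import *
d=snap("top");W=cloud(d);z=W[...,2];X,Y=W[...,0],W[...,1]
q=W[(z>.06)&(z<.125)&(((Y>.15)&(Y<.2))|((Y<.04)&(Y>-.01)))&(abs(X-.5)<.09)];x,y,zz=np.median(q,0);x-=.0515*(y-.098);print(len(q),x,zz,"theta",np.pi-np.arctan2(zz-.0025-.0565,x-.4955))
s=read_state();print(s["q"].round(2))
E
```

```text
clock: 23.45
eef_pos: [0.486, 0.0964, 0.0921]
tcp_rot: [0.025, 1.0, 0.0, -0.001]
contact_force: [-2.9, 6.7, 0.6]
width: 0.165
grip_force: 58.5
clock: 23.95
eef_pos: [0.4976, 0.0958, 0.0935]
tcp_rot: [0.025, 0.987, 0.004, -0.156]
contact_force: [-2.5, 5.3, 2.0]
width: 0.166
grip_force: 60.3
127 0.47558352066023735 0.09424981419114782 theta 1.0565025962159402
[ 0.42  0.49 -0.19 -0.15 -1.18 -1.96]
```

```bash
python3 -m pendant '[[-0.05,0,-0.01,0,0.96,0,0],[-0.05,0,-0.01,0,0.96,0,0],[-0.05,0,-0.01,0,0.96,0,0],[-0.05,0,-0.01,0,0.96,0,0],[-0.05,0,-0.01,0,0.96,0,0]]'
python3 - <<'E'
from arc2 import *
d=snap("top");W=cloud(d);z=W[...,2];X,Y=W[...,0],W[...,1]
q=W[(z>.06)&(z<.125)&(((Y>.15)&(Y<.2))|((Y<.04)&(Y>-.01)))&(abs(X-.5)<.09)];x,y,zz=np.median(q,0);x-=.0515*(y-.098);print(len(q),x,zz,"theta",np.pi-np.arctan2(zz-.0025-.0565,x-.4955))
s=read_state();print(s["q"].round(2))
E
```

```text
clock: 24.62
eef_pos: [0.5123, 0.095, 0.0901]
tcp_rot: [0.024, 0.939, 0.009, -0.342]
contact_force: [-1.6, 5.0, 3.1]
width: 0.164
grip_force: 60.7
126 0.4917311929276224 0.09913455920450011 theta 1.4771666073702632
[ 0.34  0.71  0.11 -0.25 -1.63 -1.89]
```

```bash
python3 -m pendant '[[-0.05,0,-0.01,0,0.96,0,0],[-0.05,0,-0.01,0,0.96,0,0],[-0.05,0,-0.01,0,0.96,0,0],[-0.05,0,-0.01,0,0.96,0,0],[-0.05,0,-0.01,0,0.96,0,0]]'
python3 - <<'E'
from arc2 import *
d=snap("top");W=cloud(d);z=W[...,2];X,Y=W[...,0],W[...,1]
q=W[(z>.06)&(z<.125)&(((Y>.15)&(Y<.2))|((Y<.04)&(Y>-.01)))&(abs(X-.5)<.09)];x,y,zz=np.median(q,0);x-=.0515*(y-.098);print(len(q),x,zz,"theta",np.pi-np.arctan2(zz-.0025-.0565,x-.4955))
s=read_state();print(s["q"].round(2),Rn.from_quat(s["tcp_rot"]).apply([0,0,1]))
E
```

```text
clock: 25.3
eef_pos: [0.5246, 0.0943, 0.0809]
tcp_rot: [0.021, 0.857, 0.013, -0.515]
contact_force: [-1.9, 5.9, 3.1]
width: 0.161
grip_force: 61.7
77 0.5114800089996387 0.09694332967274785 theta 1.9694054086387642
[ 0.29  0.94  0.35 -0.34 -2.02 -1.89] [-0.88326342  0.04507484 -0.46670546]
```

```bash
python3 -m pendant '[[0,0,0,0,0,0,0.5],[0,0,0,0,0,0,0.5],[0,0,0,0,0,0,0.5],[0,0,-0.3,0,0,0,0.5],[0,0,-0.4,0,0,0,0.5],[0,0,-0.5,0,0,0,0.5],[0,0,-0.5,0,0,0,0.5]]'
python3 - <<'E'
from arc2 import *
d=snap("top");W=cloud(d);z=W[...,2];X,Y=W[...,0],W[...,1]
q=W[(z>.06)&(z<.125)&(((Y>.15)&(Y<.2))|((Y<.04)&(Y>-.01)))&(abs(X-.5)<.09)];x,y,zz=np.median(q,0);x-=.0515*(y-.098);print(len(q),x,zz,"theta",np.pi-np.arctan2(zz-.0025-.0565,x-.4955))
plan([.4505,.0325,.17],quat(177.05),18,off=0)
E
```

```text
clock: 26.22
eef_pos: [0.6156, 0.089, 0.1295]
tcp_rot: [0.022, 0.858, 0.013, -0.512]
contact_force: [-0.2, 0.2, -0.3]
width: 0.499
grip_force: 0.0
60 0.5303922814343531 0.08200221934984558 theta 2.5587525884331934
clk 26.27 pos [0.6181 0.0882 0.1305] tgt [0.4505 0.0325 0.17  ] F [-1.7 -1.3  1.5] w 0.496 g 0.0
[0.11,-0.06,0.12,-0.00,-0.74,0.00]
[0.11,-0.06,0.11,-0.00,-0.74,0.00]
[0.12,-0.06,0.10,-0.00,-0.74,0.00]
[0.12,-0.06,0.10,-0.00,-0.74,0.00]
[0.13,-0.06,0.09,-0.00,-0.74,0.00]
[0.13,-0.06,0.08,-0.00,-0.74,0.00]
[0.14,-0.06,0.07,-0.00,-0.74,0.00]
[0.14,-0.06,0.06,-0.00,-0.74,0.00]
[0.15,-0.06,0.06,-0.00,-0.74,0.00]
[0.15,-0.06,0.05,-0.00,-0.74,0.00]
[0.15,-0.06,0.04,-0.00,-0.74,0.00]
[0.15,-0.06,0.03,-0.00,-0.74,0.00]
[0.16,-0.06,0.02,-0.00,-0.74,0.00]
[0.16,-0.06,0.01,-0.00,-0.74,0.00]
[0.16,-0.06,0.00,-0.00,-0.74,0.00]
[0.16,-0.06,-0.01,-0.00,-0.74,0.00]
[0.16,-0.06,-0.02,-0.00,-0.74,0.00]
[0.15,-0.06,-0.03,-0.00,-0.74,0.00]
```

```bash
python3 -m pendant '[[0.7,0,-0.4,0,-0.9,0,0.65],[0.4,0,-0.2,0,-0.95,0,0.65],[0.1,0,0,0,-0.95,0,0.65],[0.1,0,0,0,-0.95,0,0.65],[0.1,0,0.1,0,-0.95,0,0.65],[0.2,0,0.1,0,-0.95,0,0.65],[0.2,0,0.1,0,-0.95,0,0.65],[0.2,0,0.1,0,-0.95,0,0.65]]'
python3 - <<'E'
from arc2 import *
plan([.4505,.0325,.15],quat(177.05),7,off=0)
E
```

```text
clock: 27.28
eef_pos: [0.557, 0.0919, 0.2197]
tcp_rot: [0.024, 0.972, 0.006, -0.232]
contact_force: [-0.1, -0.3, 0.4]
width: 0.651
grip_force: 0.0
clk 27.27 pos [0.557  0.0919 0.2197] tgt [0.4505 0.0325 0.15  ] F [-0.1 -0.3  0.4] w 0.651 g 0.0
[0.14,-0.15,0.26,-0.00,-0.84,0.00]
[0.16,-0.15,0.25,-0.00,-0.84,0.00]
[0.18,-0.15,0.24,-0.00,-0.84,0.00]
[0.19,-0.15,0.23,-0.00,-0.84,0.00]
[0.21,-0.15,0.21,-0.00,-0.84,0.00]
[0.22,-0.15,0.20,-0.00,-0.84,0.00]
[0.23,-0.15,0.18,-0.00,-0.84,0.00]
```

```bash
python3 -m pendant '[[0.14,-0.15,0.26,0,-0.84,0,0.65],[0.16,-0.15,0.25,0,-0.84,0,0.65],[0.18,-0.15,0.24,0,-0.84,0,0.65],[0.19,-0.15,0.23,0,-0.84,0,0.65],[0.21,-0.15,0.21,0,-0.84,0,0.65],[0.22,-0.15,0.2,0,-0.84,0,0.65],[0.23,-0.15,0.18,0,-0.84,0,0.65],[0,0,0,0,0,0,0.65]]'
python3 - <<'E'
from arc2 import *
d=snap("wrist");W=cloud(d);z=W[...,2];X,Y=W[...,0],W[...,1];c=d["color"].astype(int)
cv2.imwrite("pics/w8.png",d["color"][...,::-1])
q=W[(z>.043)&(z<.0535)&(abs(Y-.032)<.02)&(X>.39)&(X<.51)]
l=cv2.fitLine((q[:,:2]*1000).astype(np.float32),cv2.DIST_HUBER,0,.01,.01).ravel();print(len(q),l,q.min(0).round(4),q.max(0).round(4),(l[3]+(450-l[2])*l[1]/l[0]))
r=W[(c[...,0]>120)&(c[...,1]<60)&(z>.03)&(z<.06)&(abs(Y-.03)<.03)&(X<.45)];print("red",len(r),r.min(0),r.max(0))
plan([.4505,.0325,.06],quat(177.05),3,off=0)
E
```

```text
clock: 28.28
eef_pos: [0.4482, 0.0331, 0.1487]
tcp_rot: [0.025, 1.0, -0.001, -0.002]
contact_force: [0.1, 0.7, 0.1]
width: 0.648
grip_force: 0.0
3837 [ 9.9867505e-01 -5.1459584e-02  4.4452835e+02  3.2371296e+01] [0.4031 0.0206 0.043 ] [0.4956 0.0442 0.0511] 32.089355
red 310 [0.41217697 0.02387437 0.04294128] [0.42029247 0.04434554 0.05104693]
clk 28.32 pos [0.4505 0.0339 0.1496] tgt [0.4505 0.0325 0.06  ] F [1.5 0.9 1. ] w 0.652 g 0.0
[-0.00,-0.01,0.50,-0.00,-0.01,0.01]
[-0.00,-0.01,0.50,-0.00,-0.01,0.01]
[-0.00,-0.01,0.50,-0.00,-0.01,0.01]
```

View pics/w8.png

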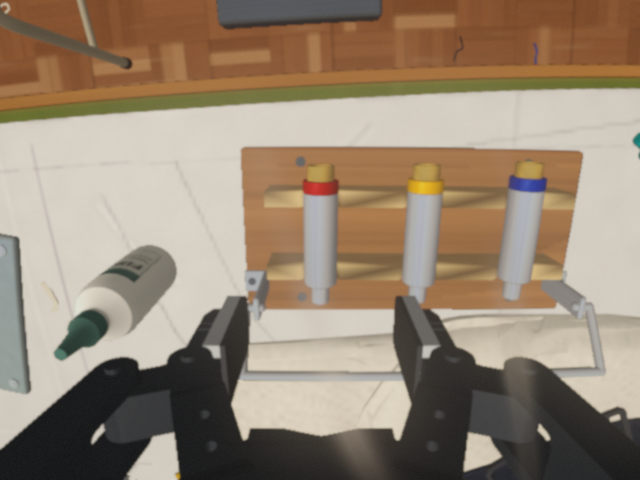

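```bash
python3 -m pendant '[[-0.01,-0.01,0.5,0,0,0,0.6],[0,-0.01,0.5,0,0,0,0.6],[0,-0.01,0.5,0,0,0,0.6],[0,0,0,0,0,0,0.6]]'
python3 - <<'E'
from arc2 import *
plan([.451,.0322,.0225],quat(177.05),2,off=0)
E
```

```text
clock: 28.82
eef_pos: [0.4517, 0.0322, 0.0578]
tcp_rot: [0.025, 1.0, -0.001, -0.003]
contact_force: [0.5, 0.2, 0.4]
width: 0.595
grip_force: 0.0
clk 28.82 pos [0.4517 0.0322 0.0578] tgt [0.451  0.0322 0.0225] F [0.5 0.2 0.4] w 0.595 g 0.0
[0.00,0.00,0.29,-0.01,-0.03,0.01]
[0.00,-0.00,0.29,-0.01,-0.03,0.01]
```

```bash
python3 -m pendant '[[0,0,0.3,0,0,0,0.6],[0,0,0.29,0,0,0,0.6],[0,0,0,0,0,0,0.5]]'; python3 -m pendant '[[0,0,0,0,0,0,0.35],[0,0,0,0,0,0,0],[0,0,0,0,0,0,0],[0,0,0,0,0,0,0],[0,0,0,0,0,0,0],[0,0,0,0,0,0,0]]' 70
```

```text
clock: 29.2
eef_pos: [0.4528, 0.0328, 0.0242]
tcp_rot: [0.025, 1.0, -0.0, -0.001]
contact_force: [0.1, 0.6, -0.6]
width: 0.501
grip_force: 0.0
clock: 29.95
eef_pos: [0.4531, 0.0323, 0.0253]
tcp_rot: [0.025, 1.0, -0.0, 0.0]
contact_force: [0.9, -4.0, 5.2]
width: 0.232
grip_force: 68.2
```

```bash
python3 -m pendant '[[0,0,-0.2,0,0,0,0],[0,0,-0.3,0,0,0,0],[0,0,-0.5,0,0,0,0],[0,0,-0.5,0,0,0,0],[0,0,-0.5,0,0,0,0],[0,0,-0.5,0,0,0,0],[0,0,-0.3,0,0,0,0],[0,0,0,0,0,0,0]]'; python3 -m pendant '[[0,0,0,0,0,0,0],[0,0,0,0,0,0,0]]'
python3 - <<'E'
from arc2 import *
cam=np.array([np.cos(np.radians(-102.7)),np.sin(np.radians(-102.7)),0])
o=np.array([.4943,-.3434,0])+.015*cam; lens=o+.003*cam+[0,0,.125]; die=lens-.148*cam
print("lens",lens.round(4),"die",die.round(4))
plan([die[0],die[1],.19],quat(-102.7),18,off=0)
E
```

```text
clock: 30.95
eef_pos: [0.4528, 0.0331, 0.1935]
tcp_rot: [0.025, 1.0, 0.001, 0.001]
contact_force: [0.4, 0.1, -2.2]
width: 0.231
grip_force: 68.7
clock: 31.2
eef_pos: [0.4516, 0.0325, 0.1908]
tcp_rot: [0.025, 1.0, -0.001, -0.002]
contact_force: [0.4, 1.1, -2.3]
width: 0.232
grip_force: 68.7
lens [ 0.4903 -0.361   0.125 ] die [ 0.5229 -0.2166  0.125 ]
clk 31.2 pos [0.4516 0.0325 0.1908] tgt [ 0.5229 -0.2166  0.19  ] F [ 0.4  1.1 -2.3] w 0.232 g 68.7
[-0.08,-0.23,0.00,0.00,-0.00,-0.97]
[-0.06,-0.23,0.00,0.00,-0.00,-0.97]
[-0.04,-0.24,0.00,0.00,-0.00,-0.97]
[-0.02,-0.24,0.00,0.00,-0.00,-0.97]
[-0.00,-0.24,0.00,0.00,-0.00,-0.97]
[0.01,-0.24,0.00,0.00,-0.00,-0.97]
[0.03,-0.24,0.00,0.00,-0.00,-0.97]
[0.05,-0.23,0.00,0.00,-0.00,-0.97]
[0.07,-0.23,0.00,0.00,-0.00,-0.97]
[0.09,-0.22,0.00,0.00,-0.00,-0.97]
[0.10,-0.22,0.00,0.00,-0.00,-0.97]
[0.12,-0.21,0.00,0.00,-0.00,-0.97]
[0.14,-0.20,0.00,0.00,-0.00,-0.97]
[0.15,-0.19,0.00,0.00,-0.00,-0.97]
[0.17,-0.17,0.00,0.00,-0.00,-0.97]
[0.18,-0.16,0.00,0.00,-0.00,-0.97]
[0.19,-0.15,0.00,0.00,-0.00,-0.97]
[0.20,-0.13,0.00,0.00,-0.00,-0.97]
```

Die is lifted (about 2 N extra weight). Swing over, staying high above the bottle.

```bash
python3 -m pendant '[[-0.08,-0.23,0,0,0,-0.97,0],[-0.06,-0.23,0,0,0,-0.97,0],[-0.04,-0.24,0,0,0,-0.97,0],[-0.02,-0.24,0,0,0,-0.97,0],[0,-0.24,0,0,0,-0.97,0],[0.01,-0.24,0,0,0,-0.97,0],[0.03,-0.24,0,0,0,-0.97,0],[0.05,-0.23,0,0,0,-0.97,0]]'; python3 -m pendant '[[0.07,-0.23,0,0,0,-0.97,0],[0.09,-0.22,0,0,0,-0.97,0],[0.1,-0.22,0,0,0,-0.97,0],[0.12,-0.21,0,0,0,-0.97,0],[0.14,-0.2,0,0,0,-0.97,0],[0.15,-0.19,0,0,0,-0.97,0],[0.17,-0.17,0,0,0,-0.97,0],[0.18,-0.16,0,0,0,-0.97,0]]'
python3 - <<'E'
from arc2 import *
plan([.5229,-.2166,.19],quat(-102.7),2,off=0);print(read_state()["q"].round(2))
E
```

```text
clock: 32.2
eef_pos: [0.4838, -0.0788, 0.1907]
tcp_rot: [-0.282, 0.959, 0.0, -0.002]
contact_force: [0.8, 0.4, -2.0]
width: 0.231
grip_force: 68.7
clock: 33.2
eef_pos: [0.5151, -0.19, 0.1905]
tcp_rot: [-0.562, 0.827, 0.001, -0.002]
contact_force: [-0.1, 0.6, -2.1]
width: 0.234
grip_force: 68.7
clk 33.2 pos [ 0.5151 -0.19    0.1905] tgt [ 0.5229 -0.2166  0.19  ] F [-0.1  0.6 -2.1] w 0.234 g 68.7
[0.18,-0.14,0.00,0.03,-0.01,-0.97]
[0.19,-0.13,0.00,0.03,-0.01,-0.97]
[-0.06  0.29 -0.24  0.   -1.04 -0.32]
```

```bash
python3 -m pendant '[[0.18,-0.14,0,0.02,0,-0.97,0],[0.19,-0.13,0,0.02,0,-0.97,0],[0,0,0.4,0,0,0,0],[0,0,0.5,0,0,0,0],[0,0,0.44,0,0,0,0],[0,0,0,0,0,0,0],[0,0,0,0,0,0,0]]'
python3 - <<'E'
from arc2 import *
cam=np.array([np.cos(np.radians(-102.7)),np.sin(np.radians(-102.7)),0]);cy=np.array([-cam[1],cam[0],0])
lens=np.array([.4903,-.361,.125])
plan([.5229,-.2166,.110],quat(-102.7),1,off=0)
for n in("scene","top","wrist"):
    d=snap(n);W=cloud(d);c=d["color"].astype(int)
    L=(W-lens);A=L@cam;B=L@cy;H=L[...,2]
    m=(A>-.21)&(A<-.085)&(abs(B)<.03)&(abs(H)<.025)
    q=np.c_[A[m],B[m],H[m]]
    print(n,len(q),q.min(0).round(4),q.max(0).round(4))
    r=m&(c[...,0]>120)&(c[...,1]<60)
    b=m&(c[...,0]>120)&(c[...,2]<110)&(c[...,1]>90)&(c[...,0]>c[...,2]+40)
    for nm,k in(("red",r),("brass",b)):
        if k.sum()>3:print(nm,k.sum(),[(v[k].min().round(4),v[k].max().round(4),v[k].mean().round(4)) for v in(A,B,H)])
    cv2.imwrite(f"pics/fin_{n}.png",d["color"][...,::-1])
E
```

```text
clock: 34.08
eef_pos: [0.5241, -0.2163, 0.1118]
tcp_rot: [-0.624, 0.782, -0.001, 0.0]
contact_force: [0.0, -0.1, -1.2]
width: 0.229
grip_force: 68.7
clk 34.08 pos [ 0.5241 -0.2163  0.1118] tgt [ 0.5229 -0.2166  0.11  ] F [ 0.  -0.1 -1.2] w 0.229 g 68.7
[0.01,0.02,0.03,-0.03,-0.02,-0.03]
scene 221 [-0.185  -0.0256 -0.0108] [-0.0987  0.0223  0.0242]
red 17 [(np.float64(-0.1145), np.float64(-0.1083), np.float64(-0.1117)), (np.float64(-0.0115), np.float64(0.0076), np.float64(-0.0028)), (np.float64(0.0061), np.float64(0.0155), np.float64(0.0111))]
brass 24 [(np.float64(-0.1169), np.float64(-0.0987), np.float64(-0.1055)), (np.float64(-0.0078), np.float64(0.0059), np.float64(-0.0016)), (np.float64(-0.0066), np.float64(0.0135), np.float64(0.0059))]
top 4 [-0.1573 -0.0215 -0.0114] [-0.1539 -0.0144  0.0109]
wrist 17955 [-0.1919 -0.0227 -0.0107] [-0.0992  0.0246  0.025 ]
red 1022 [(np.float64(-0.116), np.float64(-0.108), np.float64(-0.1115)), (np.float64(-0.0095), np.float64(0.0064), np.float64(-0.0023)), (np.float64(-0.0006), np.float64(0.0132), np.float64(0.0103))]
brass 1890 [(np.float64(-0.1166), np.float64(-0.0992), np.float64(-0.1035)), (np.float64(-0.0072), np.float64(0.0115), np.float64(0.0011)), (np.float64(-0.0074), np.float64(0.0123), np.float64(0.0055))]
```

View pics/fin_scene.png

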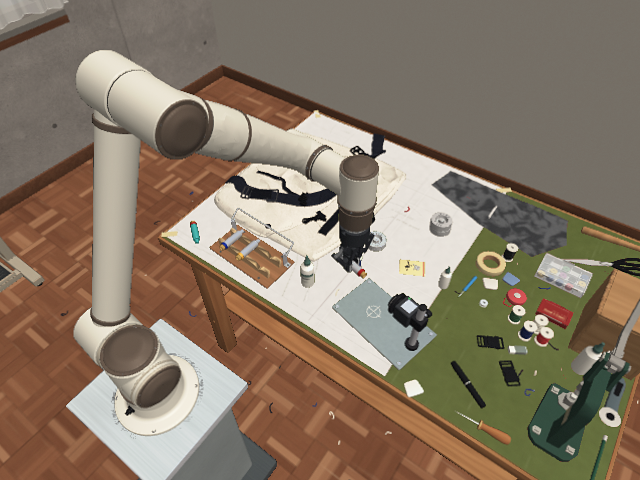

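```bash
python3 -m pendant '[[0,0.02,0.04,0,0,0,0],[0,0,0,0,0,0,0],[0,0,0,0,0,0,0],[0,0,0,0,0,0,0],[0,0,0,0,0,0,0],[0,0,0,0,0,0,0]]'
python3 - <<'E'
from arc2 import *
cam=np.array([np.cos(np.radians(-102.7)),np.sin(np.radians(-102.7)),0]);cy=np.array([-cam[1],cam[0],0])
lens=np.array([.4903,-.361,.125])
for n in("wrist","scene"):
    d=snap(n);W=cloud(d);L=W-lens;A=L@cam;B=L@cy;H=L[...,2]
    for lo,hi in((-.105,-.1),(-.115,-.108),(-.122,-.117),(-.13,-.125),(-.19,-.183)):
        m=(A>lo)&(A<hi)&(abs(B)<.02)&(abs(H)<.02)
        if m.sum()>5: print(n,lo,m.sum(),"B",B[m].min().round(4),B[m].max().round(4),"Hmax",np.percentile(H[m],97).round(4))
d=snap("top");W=cloud(d);z=W[...,2];X,Y=W[...,0],W[...,1]
q=W[(z>.03)&(z<.13)&(abs(X-.48)<.04)&(abs(Y+.1)<.04)];print("glue",len(q),q.max(0),np.median(q,0))
q=W[(z>.06)&(z<.125)&(Y>.14)&(Y<.2)&(abs(X-.5)<.09)];print("bar",np.median(q,0))
s=read_state();print(s["eef_pos"].round(4),s["dq"].round(3),s["grip_force"])
E
```

```text
clock: 34.98
eef_pos: [0.5223, -0.2158, 0.1089]
tcp_rot: [-0.623, 0.782, -0.001, 0.0]
contact_force: [0.1, 0.5, -2.2]
width: 0.237
grip_force: 68.7
wrist -0.105 1034 B -0.0097 0.0073 Hmax 0.006
wrist -0.115 1723 B -0.0126 0.01 Hmax 0.0086
wrist -0.122 966 B -0.0119 0.0095 Hmax 0.0084
wrist -0.13 904 B -0.0122 0.0098 Hmax 0.0085
wrist -0.19 422 B -0.0069 0.0049 Hmax 0.0033
scene -0.105 19 B -0.0111 0.0049 Hmax 0.0058
scene -0.115 23 B -0.014 0.0078 Hmax 0.0116
scene -0.122 16 B -0.0144 0.0064 Hmax 0.0115
scene -0.13 11 B -0.0131 0.0032 Hmax 0.0101
glue 110 [ 0.49919357 -0.10239427  0.12198402] [ 0.47961599 -0.11002253  0.07980632]
bar [0.53420862 0.17080629 0.08223792]
[ 0.5223 -0.2159  0.1089] [-0.002 -0.001 -0.001  0.001 -0.     0.001] 68.72482895851135
```

```bash
python3 -c "
from cell import *
print(close_job())"
```

```text
the job is handed in; nothing more can be done
None
```

I handed the job in at about 35 s with the red-banded die held level in the gripper, measured about 100 mm before the lens and within about 3 mm of its axis; the verdict was not shown. The bottle stands on the table, and the bail, which slipped shut twice on the way, is flipped right back. In the last pictures I did not re-measure the other dies, card, weight and spool.

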